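# Retain a bearing ring with a pin through two lugs

## Robot

A 7-joint arm with a two-finger parallel gripper is mounted at the origin on a cart in front of the work surface, level with it; the furniture and walls round the work are solid. World frame = base frame: x ahead of the robot, y to its left, z up, the work surface at z = 0. Lengths are in mm, angles in rad, forces in N, time in s.
With the tool pointing down it reaches from about 400 to 875 mm from the base axis. Payload 19.3 kg.
Tool frame: the origin (TCP) lies at the very end of the fingers, on their centre line; the grasp point (between the pads) lies 19 mm behind it (manip.grip_depth is the distance from the TCP to the grasp point, in mm); z points along the fingers, y is the direction in which the jaws open and shut (so a half turn about z gives the same grasp; the last joint's range is limited). The gripper opens to 85 mm and grips with 20 to 120 N. Pads are 22 mm wide; open, the fingers measure 114 mm over their backs; the gripper's body (76 mm by 85 mm) begins 54 mm behind the grasp point. The pads swing forward as they close: fully open they stand 13 mm farther back than shut.
Start: joints at [-1.3, 0.521, -0.036, 1.599, 0.021, 1.021, -0.113], TCP at [208.919, 589.039, 231.291] pointing down, gripper open.
Joint ranges: [-2.91, 2.91], [-0.3, 2.13], [-1.5, 1.42], [0.17, 2.43], [-1.26, 4.41], [0.16, 1.93], [-2.52, 2.52]. Speed limits (rad/s): [1.89, 1.89, 2.39, 2.39, 3.01, 3.01, 3.01].

## Interface

Orientations are given as a rotation vector (axis times angle).
In Python, from plant import manip, camera, close_job gives the robot as it stands.
- The arm moves only by the shell command python3 -m crank 'ROWS' [FORCE]. ROWS is JSON, a list of rows, each an object with "offset": the shift along the tool's x, y, z in mm, a list of three; "delta_rot": the turn, a rotation vector about the tool's x, y, z in rad, a list of three; "jaw": the opening, from -1 (shut) to 1 (fully open). In form: [{"offset": [x, y, z], "delta_rot": [rx, ry, rz], "jaw": jaw}, ...]. A call has 1 to 10 rows; each row is the pose to reach, as a shift and turn from the pose commanded when the call began, along the tool's axes at that moment; what a row does not reach only later rows make up. A row lasts 1/10 s, in which the tool goes at most 50 mm and 8.59 degrees, less where a joint would pass 70% of its speed; a pose out of reach is approached as far as the arm can. A call with a gripper value outside its range is refused whole. The fingers move at their own pace and stop on an object; FORCE is the grip in N (left out, the last holds). Time passes only in rows, so rows that repeat a pose let the fingers close. It gives the time, the measured TCP pose, the force and the opening at its end, in the units of the state.
- manip.sense(): the state, without advancing time (a new reading comes with each control period).
- camera(name): name is "scene" or "top"; returns a dict with "pixels" (480x640x3 uint8, blue, green, red), "intrinsics" (3x3 intrinsics, pixels), "extrinsics" (4x4, takes a point from camera to world coordinates). Camera axes: x right, y up, looking along -z (the intrinsics and any distortion apply to the point x, -y, -z); pixel columns grow to the right and rows downward; lengths in mm; the calibration is good to about 2 mm. A picture is of the moment at which its call begins. There is no depth.
- close_job(): hands the job in, once; it reports no verdict.
The state is a dict: "clock": time; "q": joint angles; "qvel": joint speeds; "joint_torque": joint torques, N m; "tool_pos": TCP position; "orientation": TCP orientation; "contact_force": force on the tool from outside, world axes, zero at the start; "moment": the same for the moment, N m; "gripper_width": opening from 0.0 (shut) to 1.0 (fully open).
Only numpy, scipy, OpenCV 4.12 (cv2) and the standard library are available. Lean on these libraries where they do the work, as an engineer would, in place of code of your own. Each camera call takes 0.05 s, during which the arm holds its last target.

## Task

Lower the loose steel bearing ring over the upright spindle of the clevis fixture, all the way down before you let go of it, so that it rests flat on the base. Then take the retaining pin from its rest by the black grip and thread it through the bore of one lug and on through the other, above the ring, until its tip stands out by about a centimetre on the far side. Finish holding it there by the grip, still and not jammed hard against the lugs, so that a colleague can fit the clip: do not let go of the pin.

Things in the scene. Friction and masses are not known exactly. Their poses are not given: they have to be found in the camera images.
- fixture: Clevis fixture, fixed. Origin: centre of its underside, z up. Base block 70 (x) x 124 (y) x 32 mm high; on it two grey lugs 34 mm wide (x), from y = -47 to -35 and +35 to +47 mm, tops 98 mm above the desk. Each has a 14 mm bore (chamfer 2 mm) along the fixture's y at x = 0, 84 mm above the desk. Steel spindle, 19 mm diameter, upright at x = y = 0 with a 0.5 mm high collar round its foot.
- spindle_top (a point): centre of the spindle's tapered top, 64 mm above the desk, 32 mm above the base; the spindle stands midway between the lugs (gap 70 mm)
- bore_left (a point): middle of the bore in the lug at the fixture's +y side (fixture frame [0, 41, 84] mm)
- bore_right (a point): middle of the bore in the lug at the fixture's -y side (fixture frame [0, -41, 84] mm)
- ring: Loose plain steel bearing ring lying flat on the desk, outside diameter 40 mm, hole 23 mm right through, 24 mm high, about 80 g. Origin: centre of its underside; z up along the hole. Seated, its origin is 32.5 mm above the fixture's underside.
- pin: Loose retaining pin, about 70 g, lying level in its rest. Origin: centre of its black grip; x along the pin to its tip, z up. Grip: flat-sided block 36 (x) x 14 (y) x 24 mm (z), to be pinched across the 14 mm. Then a flange 18 mm in diameter (x = 18 to 22 mm) and a steel shaft 10 mm in diameter to the tip at x = 134 mm, the last 8 mm tapered to 5 mm. May enter from either side.
- pin_tip (a point): point of the pin, 134 mm ahead of the grip's centre
- pin_shoulder (a point): front face of the flange on the pin's axis, 22 mm ahead of the grip's centre; the shaft between here and the tip is 112 mm long, and the lugs are 94 mm over their outer faces
- pin_rest: Pin rest, fixed, dark steel. Origin: centre of its underside; x is the way the pin's tip points. Foot 150 x 56 x 4 mm; under the grip a rib 12 mm wide, 18 mm high (x = -75 to -41 mm); at x = 40 mm a fork 26 mm wide, 35 mm high, open at the top, holding the shaft. At the start the pin's axis is 30 mm above the desk, the grip's centre at x = -58 mm. Lift the pin straight up.

How it is judged:
By the outcome, as a careful person would: the job done as asked, in the order asked, and still so for the second after the job is handed in, while the arm keeps its last pose, push and grip.
It also fails if it takes over 64 s, if anything falls off the work surface, if the arm or the gripper's body presses on something with over 40 N, if the wrist force passes 120 N, or if a joint passes its speed limit or range.

## Working session

There is one attempt and no reset: what is moved stays moved. The work goes in short steps, Python scripts to look and compute and a shell command to move; the robot and the scene stay as the last step left them, time stands still between calls to the robot, and variables do not carry over. Pictures are saved under pics/ and viewed, and the job is handed in when it is done.

```bash
ls; mkdir -p pics; python3 - <<'E'
from plant import manip,camera
import cv2,numpy as np
print(manip.sense(), manip.grip_depth)
for n in("scene","top"):
    c=camera(n); cv2.imwrite(f"pics/{n}0.png",c["pixels"]); print(n,c["intrinsics"],np.round(c["extrinsics"],3),[k for k in c])
E
```

```text
pics
{'clock': 0.0, 'q': array([-1.30023211,  0.52202906, -0.03628972,  1.59999286,  0.02115093,
        1.02111429, -0.11278935]), 'qvel': array([ 0.000933  ,  0.00060406,  0.00162784, -0.00050932, -0.00155627,
        0.00241537,  0.00046469]), 'joint_torque': array([-1.61689750e-03, -9.27094030e+01,  1.97933950e+00, -3.69932628e+01,
        1.77406211e-02,  8.24242656e-03,  3.91452545e-05]), 'tool_pos': array([208.80930612, 588.72720615, 230.72219628]), 'orientation': array([-5.32751448e-01, -3.09595149e+00,  1.81010068e-03]), 'contact_force': array([0.56189033, 0.76350938, 0.27622727]), 'moment': array([-0.01118668,  0.00162464, -0.02453158]), 'gripper_width': 0.9970725585221216} 18.700000000000003
scene [[585.67787605   0.         321.0963448 ]
 [  0.         585.67787605 241.45510891]
 [  0.           0.           1.        ]] [[ 7.73000e-01  3.09000e-01 -5.53000e-01 -2.00368e+02]
 [-6.33000e-01  4.07000e-01 -6.58000e-01 -7.89970e+02]
 [ 2.20000e-02  8.60000e-01  5.11000e-01  7.03538e+02]
 [ 0.00000e+00  0.00000e+00  0.00000e+00  1.00000e+00]] ['pixels', 'intrinsics', 'extrinsics']
top [[580.66377862   0.         312.65412833]
 [  0.         580.66377862 234.21497934]
 [  0.           0.           1.        ]] [[ 2.100000e-02  9.860000e-01 -1.640000e-01  2.376750e+02]
 [-1.000000e+00  2.300000e-02  7.000000e-03  1.837000e+00]
 [ 1.100000e-02  1.630000e-01  9.870000e-01  1.575454e+03]
 [ 0.000000e+00  0.000000e+00  0.000000e+00  1.000000e+00]] ['pixels', 'intrinsics', 'extrinsics']
```

View pics/scene0.png

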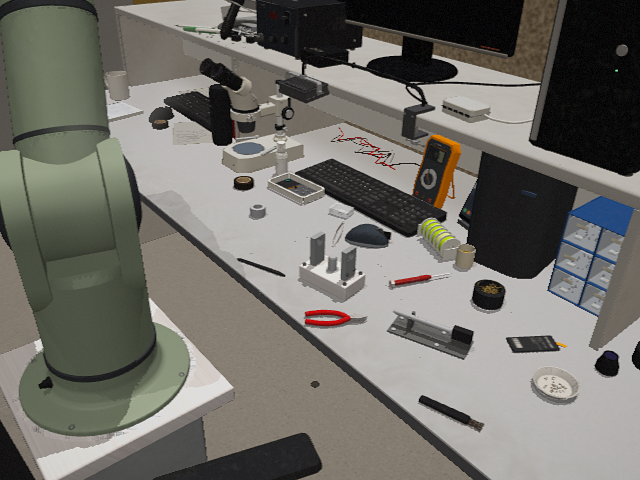

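View pics/top0.png

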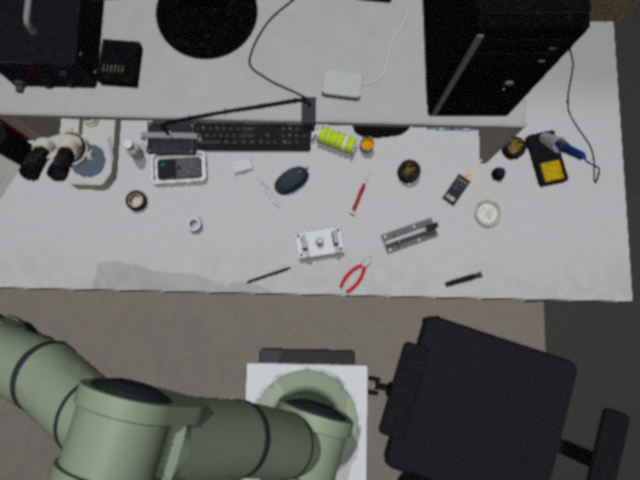

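The scene view shows the clevis at about (332,272), the ring at (258,211) and the pin in its rest at (432,333). In the top view they are at (320,243), (195,224) and (410,235). The grip is at the right-hand end, towards -y. Next I'll enlarge these areas.

```bash
cat > h.py <<'E'
import numpy as np,cv2
from plant import manip,camera
C={}
def cam(n):
    if n not in C: C[n]=camera(n)
    return C[n]
def ray(c,u,v):
    K=c["intrinsics"];E=c["extrinsics"]
    d=np.array([(u-K[0,2])/K[0,0],-(v-K[1,2])/K[1,1],-1.])
    d=E[:3,:3]@d
    return E[:3,3],d/np.linalg.norm(d)
def proj(c,p):
    K=c["intrinsics"];E=c["extrinsics"]
    q=E[:3,:3].T@(np.asarray(p,float)-E[:3,3])
    return np.array([K[0,0]*q[0]/-q[2]+K[0,2],K[1,1]*-q[1]/-q[2]+K[1,2]])
def plane(c,u,v,z):
    o,d=ray(c,u,v); return o+d*(z-o[2])/d[2]
def tri(c1,p1,c2,p2):
    o1,d1=ray(c1,*p1);o2,d2=ray(c2,*p2)
    s=np.linalg.lstsq(np.c_[d1,-d2],o2-o1,rcond=None)[0]
    a=o1+d1*s[0];b=o2+d2*s[1]
    return (a+b)/2,np.linalg.norm(a-b)
def crop(c,u0,v0,u1,v1,s,name):
    im=cv2.resize(c["pixels"][v0:v1,u0:u1],None,fx=s,fy=s,interpolation=cv2.INTER_CUBIC)
    cv2.imwrite("pics/"+name,im)
E
python3 - <<'E'
from h import *
s=cam("scene");t=cam("top")
crop(s,230,190,490,370,3,"s1.png"); crop(t,180,190,450,290,2.9,"t1.png")
print(proj(t,[208.8,588.7,230]),proj(s,[208.8,588.7,230]))
for c in(s,t):
  print(plane(c,*((332,290) if c is s else (320,243)),0))
E
```

```text
[ 47.43339284 337.65503034] [ 79.5968538  121.96223829]
[455.49550361 -48.87626916   0.        ]
[ 4.74900413e+02 -3.06040663e+01 -2.27373675e-13]
```

View pics/s1.png

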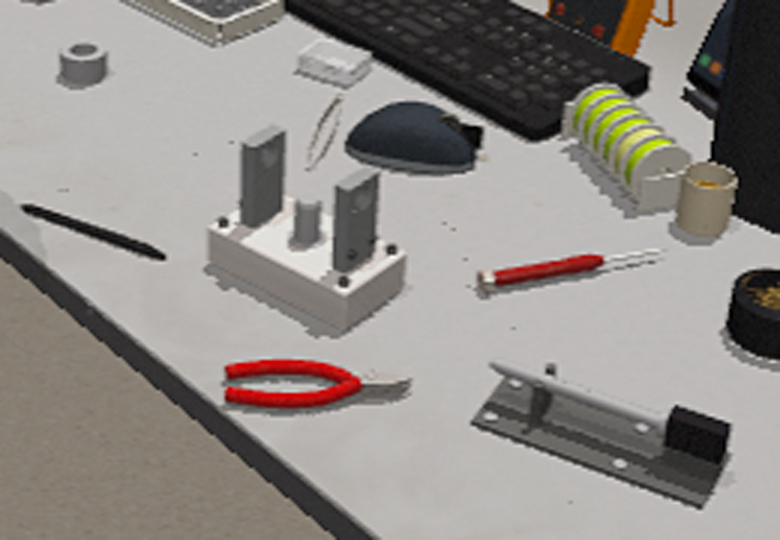

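View pics/t1.png

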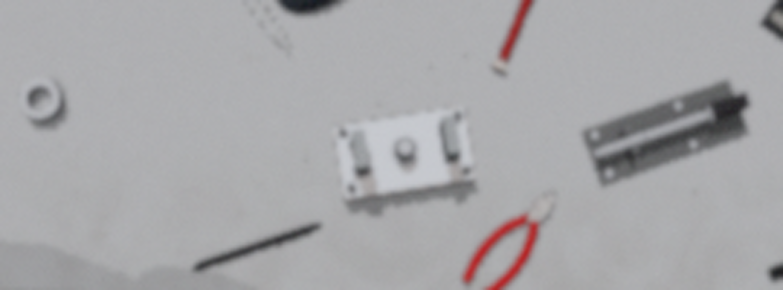

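The pin's tip points to +y, so it can enter the fixture from its -y side. Now some larger zooms and masks for sub-pixel points.

```bash
python3 - <<'E'
from h import *
s=cam("scene");t=cam("top")
def up(c,u0,v0,u1,v1,k):
    im=cv2.resize(c["pixels"][v0:v1,u0:u1],None,fx=k,fy=k,interpolation=cv2.INTER_CUBIC)
    im=np.clip((im.astype(float)-20)*1.25,0,255).astype(np.uint8)
    for u in range(u0,u1,5):
        cv2.line(im,((u-u0)*k,0),((u-u0)*k,k if u%10==0 else k//2),(0,0,255),1)
    for v in range(v0,v1,5):
        cv2.line(im,(0,(v-v0)*k),(k if v%10==0 else k//2,(v-v0)*k),(0,0,255),1)
    return im
a=up(t,290,220,350,265,10); cv2.imwrite("pics/tf.png",a)
a=up(s,290,225,370,305,7); cv2.imwrite("pics/sf.png",a)
a=np.hstack([up(t,180,210,210,240,13),up(s,243,198,273,228,13)]); cv2.imwrite("pics/ring.png",a)
a=np.vstack([up(t,375,212,450,260,8)]); cv2.imwrite("pics/tp.png",a)
a=up(s,380,300,480,365,8); cv2.imwrite("pics/sp.png",a)
E
```

```text
(no output)
```

View pics/tf.png

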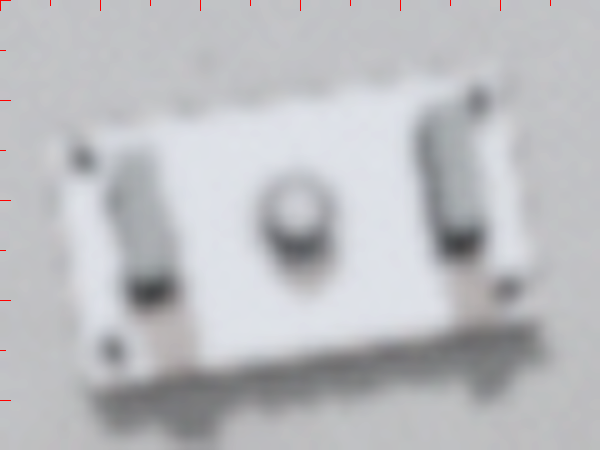

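View pics/sf.png

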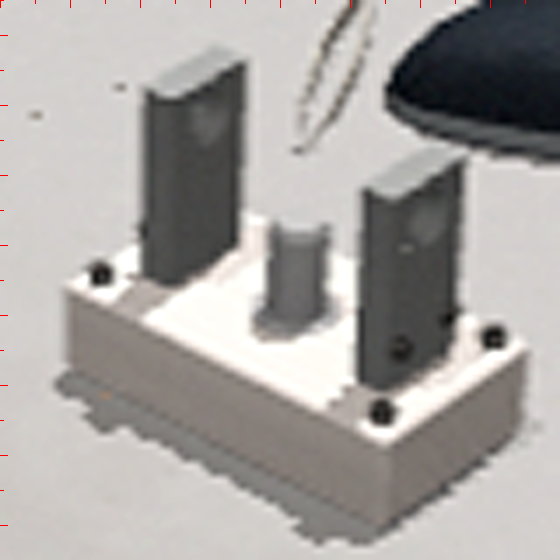

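View pics/ring.png

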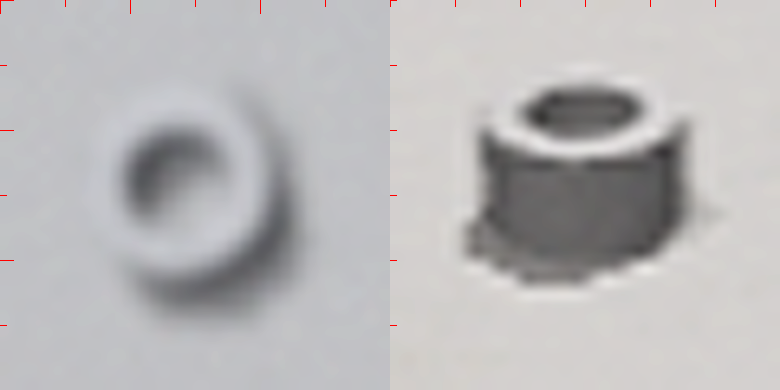

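View pics/tp.png

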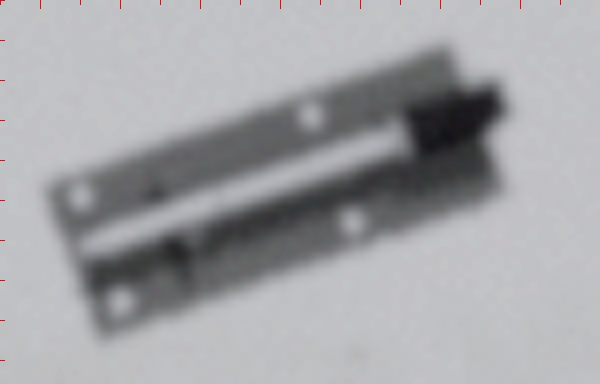

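View pics/sp.png

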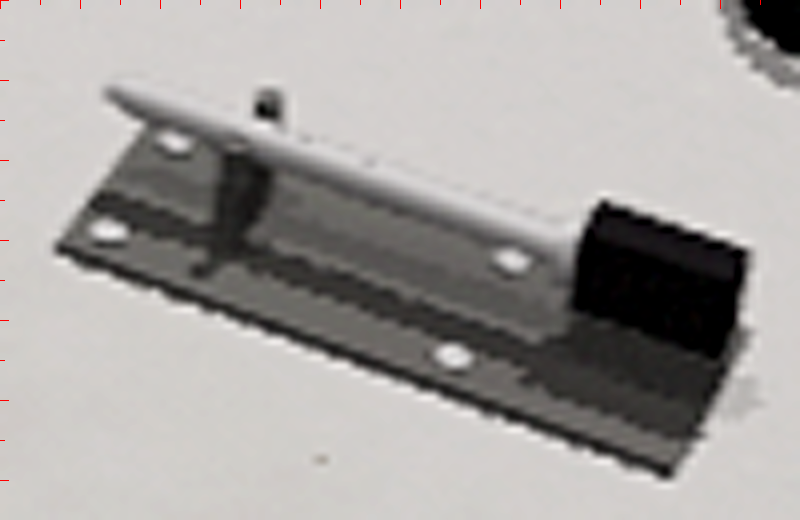

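The zooms show these points:
- **Fixture:** base corners in the scene at about (299,266), (345,288) and (365,274). The spindle top is near (333,257) in the scene and (319.8,240.8) in top.
- **Ring:** the hole is near (257.8,206.5) in the scene and (193.5,223.7) in top.
- **Pin:** the tip is near (393.5,311) in the scene and (385,242.5) in top. The grip is black.

Next I'll get masks and sub-pixel fits.

```bash
cat > m1.py <<'E'
from h import *
s=cam("scene");t=cam("top")
def big(mask): 
    cs,_=cv2.findContours(mask,cv2.RETR_EXTERNAL,cv2.CHAIN_APPROX_NONE); return max(cs,key=cv2.contourArea)
def upc(c,u0,v0,u1,v1,k=8):
    g=cv2.cvtColor(c["pixels"],cv2.COLOR_BGR2GRAY)[v0:v1,u0:u1]
    return cv2.resize(g,None,fx=k,fy=k,interpolation=cv2.INTER_CUBIC)
def back(p,u0,v0,k=8): return (np.asarray(p,float)+.5)/k-.5+[u0,v0]
# fixture base top, top view
g=upc(t,290,220,350,265); 
print("desk,white levels",np.percentile(g,[10,50,90,98]))
m=(g>(np.median(g[:60,:])+235)/2-8).astype(np.uint8)*255
m=cv2.morphologyEx(m,cv2.MORPH_CLOSE,np.ones((41,41)))
r=cv2.minAreaRect(big(m)); bx=back(cv2.boxPoints(r),290,220)
P=np.array([plane(t,*p,32) for p in bx]); print("base top corners top cam\n",P.round(1),P.mean(0).round(1),[np.linalg.norm(P[i]-P[i-1]).round(1) for i in range(4)])
# ring in scene: hole ; top: hole
g=upc(s,243,198,273,228); print(np.percentile(g,[2,50,95]))
cv2.imwrite("pics/m0.png",m)
# grip black mask
for n,c,(u0,v0,u1,v1) in(("s",s,(440,315,480,350)),("t",t,(415,215,445,240))):
    g=upc(c,u0,v0,u1,v1); mm=(g<45).astype(np.uint8)*255; ct=big(mm)
    print(n,"grip",back(cv2.minAreaRect(ct)[0],u0,v0), np.round(back(cv2.boxPoints(cv2.minAreaRect(ct)),u0,v0),1).tolist())
E
python3 m1.py
```

```text
desk,white levels [136. 175. 199. 201.]
base top corners top cam
 [[497.5   8.   32. ]
 [509.9 -58.2  32. ]
 [449.6 -68.7  32. ]
 [437.4  -2.9  32. ]] [473.6 -30.5  32. ] [np.float64(61.1), np.float64(67.4), np.float64(61.2), np.float64(66.9)]
[ 87. 187. 190.]
s grip [461.80549431 334.89904404] [[449.4, 338.4], [454.0, 324.7], [474.2, 331.4], [469.6, 345.1]]
t grip [431.42737579 226.95182419] [[426.2, 226.8], [435.0, 223.1], [436.7, 227.1], [427.8, 230.8]]
```

View pics/m0.png

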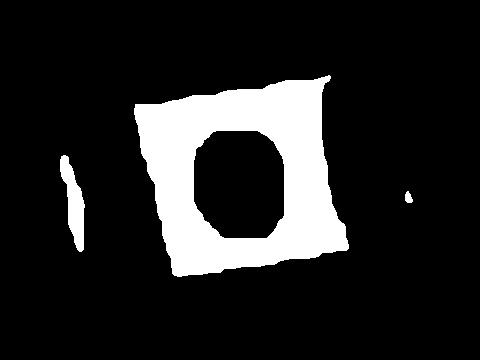

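```bash
cat > m2.py <<'E'
from m1 import *
print("-----")
def hullrect(c,box,z,thr):
    u0,v0,u1,v1=box
    g=upc(c,*box); m=(g>thr).astype(np.uint8)
    n,l,st,_=cv2.connectedComponentsWithStats(m)
    pts=np.vstack([np.argwhere(l==i)[:,::-1] for i in range(1,n) if st[i,4]>200])
    return cv2.convexHull(pts.astype(np.int32)),m
for thr in (186,189,192):
    h,m=hullrect(t,(290,220,350,265),32,thr)
    r=cv2.minAreaRect(h); bx=back(cv2.boxPoints(r),290,220)
    P=np.array([plane(t,*p,32) for p in bx]); print(thr,P[:,:2].round(1).tolist(),P.mean(0).round(1),[float(np.linalg.norm(P[i]-P[i-1]).round(1)) for i in range(4)])
    e=P[1]-P[0]; print(np.degrees(np.arctan2(e[1],e[0])))
cv2.imwrite("pics/m1.png",m*255)
# scene corner picks
S=lambda x,y,k=7,o=(290,225): back((x,y),*o,k)
A,B,Cc=[plane(s,*S(*p),32) for p in((66,287),(386,440),(527,347))]
print("scene corners",A,B,Cc,np.linalg.norm(A-B),np.linalg.norm(B-Cc),"centre",(A+Cc)/2, np.degrees(np.arctan2(*(A-B)[[1,0]])))
# bottom corners
for p in((66,370),(384,530),(523,432)): print("bot",plane(s,*S(*p),0))
print("spindle tri",tri(s,S(300,228),t,back((298,208),290,220,10)), plane(s,*S(300,228),64),plane(t,*back((298,208),290,220,10),64))
print("ring tri",tri(s,back((193,111),243,198,13),t,back((178,184),180,210,13)),plane(s,*back((193,111),243,198,13),24))
E
python3 m2.py
```

```text
desk,white levels [136. 175. 199. 201.]
base top corners top cam
 [[497.6   8.8  32. ]
 [509.4 -57.9  32. ]
 [449.  -67.9  32. ]
 [437.4  -1.6  32. ]] [473.3 -29.6  32. ] [np.float64(61.1), np.float64(67.7), np.float64(61.2), np.float64(67.3)]
[ 87. 187. 190.]
s grip [461.79930878 334.91744041] [[449.4, 338.4], [454.0, 324.7], [474.2, 331.4], [469.6, 345.2]]
t grip [431.49009514 226.97782993] [[426.5, 228.5], [433.5, 222.2], [436.5, 225.4], [429.5, 231.8]]
-----
186 [[496.3, 39.2], [517.6, -81.7], [451.3, -92.5], [430.3, 27.6]] [473.9 -26.9  32. ] [67.1, 122.8, 67.3, 121.9]
-79.996910758407
189 [[495.3, 38.6], [516.7, -81.1], [451.8, -91.8], [430.8, 27.1]] [473.7 -26.8  32. ] [65.6, 121.5, 65.8, 120.7]
-79.86293832047795
192 [[494.4, 37.5], [515.9, -80.3], [452.4, -91.0], [431.1, 26.0]] [473.4 -27.   32. ] [64.2, 119.7, 64.4, 118.9]
-79.62872737038953
scene corners [427.62057216  26.87789463  32.        ] [451.38094123 -91.30056141  32.        ] [515.59597084 -81.04145847  32.        ] 120.54336402234662 65.02937198381836 centre [471.6082715  -27.08178192  32.        ] 101.36804263548338
bot [429.45285688  29.13874665   0.        ]
bot [452.35871888 -91.36830299   0.        ]
bot [517.6642885 -79.8820899   0.       ]
spindle tri (array([472.35719676, -27.40181925,  63.02008404]), np.float64(0.18613225409759626)) [471.24080288 -28.52864926  64.        ] [472.28118495 -27.43791737  64.        ]
ring tri (array([516.00662632, 313.92738482,  26.30544365]), np.float64(0.3198223565661848)) [518.58988103 317.61370946  24.        ]
```

View pics/m1.png

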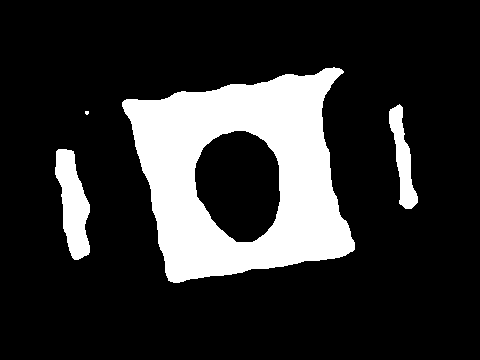

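```bash
cat > m3.py <<'E'
from m1 import *
print("-----")
def cent(c,box,thr):
    u0,v0,u1,v1=box;g=upc(c,*box);m=(g<thr).astype(np.uint8)*255;ct=big(m);M=cv2.moments(cv2.convexHull(ct));print(thr,cv2.contourArea(ct)/64)
    return back((M['m10']/M['m00'],M['m01']/M['m00']),u0,v0)
for ts,tt in((35,60),(45,70),(45,50)):
    a=cent(s,(440,315,480,350),ts);b=cent(t,(415,215,445,240),tt)
    print("grip",a,b,tri(s,a,t,b),plane(s,*a,30)[:2],plane(t,*b,30)[:2])
ps=back((106,92),380,300,8);pt=back((82,247),375,212,8)
print("tip",ps,pt,tri(s,ps,t,pt),plane(s,*ps,30)[:2],plane(t,*pt,30)[:2])
# shaft: bright in top, fit line
g=upc(t,375,212,450,260)
# rest foot corners top view, z=4
for p in ((48,185),(447,42),(503,188),(103,338)): print("foot t",plane(t,*back(p,375,212,8),4)[:2].round(1))
for p in ((57,247),(668,470)): print("foot s",plane(s,*back(p,380,300,8),4)[:2].round(1))
# white screw holes on foot both views: pairs
S=[(176,143),(108,230),(512,260),(455,356)];T=[(80,197),(119,302),(311,117),(352,223)]
for a,b in zip(S,T): 
  a=back(a,380,300,8);b=back(b,375,212,8);print("hole",tri(s,a,t,b),plane(s,*a,4)[:2].round(1),plane(t,*b,4)[:2].round(1))
# ring
for box,c,pk,thr in(((243,198,273,228),s,(194,111),None),((180,210,210,240),t,(178,184),None)):
    pass
gs=upc(s,243,198,273,228); 
m=(gs<150).astype(np.uint8); n,l,st,ce=cv2.connectedComponentsWithStats(m)
for i in range(1,n):
    if st[i,4]>300: print("ring comp",st[i],back(ce[i],243,198))
E
python3 m3.py | sed -n '/-----/,$p'; python3 - <<'E'
from m1 import *
gt=upc(t,180,210,210,240,24); print(np.percentile(gt,[1,50,99]))
cv2.imwrite("pics/rt.png",np.hstack([cv2.createCLAHE(4,(3,3)).apply(gt[:600,:600])]))
E
```

```text
-----
35 212.5703125
60 56.453125
grip [462.05736616 335.04284522] [430.70355633 227.36959218] (array([ 520.24978464, -329.18232498,   31.7301366 ]), np.float64(1.2898405199837644)) [ 522.73545063 -328.31400971] [ 520.09291454 -329.07854545]
45 275.890625
70 110.359375
grip [461.79710935 334.9263018 ] [427.07074753 230.19849542] (array([ 516.96662123, -324.09706805,   29.38091119]), np.float64(13.115512705163157)) [ 522.62127248 -327.81815206] [ 512.08171938 -319.13146982]
45 275.890625
50 38.0234375
grip [461.79710935 334.9263018 ] [430.97134462 227.18917213] (array([ 520.20881784, -329.34335127,   32.23367293]), np.float64(0.030325533529683337)) [ 522.62127248 -327.81815206] [ 520.60661092 -329.81154685]
tip [392.8125 311.0625] [384.8125 242.4375] (array([ 474.87142851, -203.73880104,   30.71065982]), np.float64(2.444605065216332)) [ 474.42291186 -202.56022586] [ 475.93439741 -204.63823507]
foot t [ 501.2 -196.4]
foot t [ 554.5 -334.3]
foot t [ 503.8 -352.9]
foot t [ 448.7 -215.3]
foot s [ 449.  -214.7]
foot s [ 501.5 -352.5]
hole (array([ 496.72044713, -206.94824661,    6.88670359
[... 348 characters left out ...]
.2885691 ,    7.30507398]), np.float64(0.21159061137327292)) [ 493.3 -298. ] [ 490.4 -300.9]
ring comp [  80   53   77   33 1964] [257.28315937 206.12830957]
ring comp [  46   76  140   99 9817] [256.993538   213.58771137]
desk,white levels [136. 175. 199. 201.]
base top corners top cam
 [[497.5   8.8  32. ]
 [510.3 -56.7  32. ]
 [449.4 -67.9  32. ]
 [436.8  -2.9  32. ]] [473.5 -29.7  32. ] [np.float64(61.8), np.float64(66.7), np.float64(61.9), np.float64(66.3)]
[ 87. 187. 190.]
s grip [461.79589081 334.92760468] [[449.4, 338.4], [454.0, 324.7], [474.2, 331.4], [469.6, 345.2]]
t grip [431.35979843 227.15371704] [[426.6, 226.3], [434.8, 223.7], [436.2, 228.0], [427.9, 230.6]]
[ 98. 174. 180.]
```

View pics/rt.png

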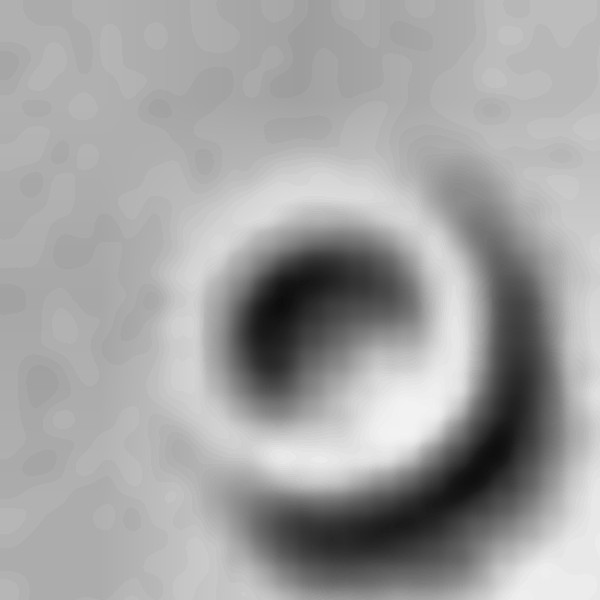

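The measurements agree to within 2–3 mm, which matches the calibration:
- **Ring:** about (517,316).
- **Fixture:** centre about (473,-27), yaw about 10.5°.
- **Pin:** grip about (521.5,-329), pointing at about 111°, axis height about 30.

All the heights fit the text to within 3 mm. Next is a helper that turns a goal pose into an offset.

```bash
cat > goal.py <<'E'
import sys,numpy as np
from scipy.spatial.transform import Rotation as R
from plant import manip
def goal(x,y,z,jaw):
    s=manip.sense();p=s["tool_pos"];r=R.from_rotvec(s["orientation"])
    zt=np.array([0,0,-1.]);a=np.radians(jaw)
    best=None
    for sg in(1,-1):
        yt=sg*np.array([np.cos(a),np.sin(a),0]);xt=np.cross(yt,zt)
        d=(r.inv()*R.from_matrix(np.c_[xt,yt,zt])).as_rotvec()
        if best is None or np.linalg.norm(d)<np.linalg.norm(best): best=d
    ya=r.as_matrix()[:,1]
    print("pos",p.round(1),"jaw",np.degrees(np.arctan2(ya[1],ya[0])).round(1),"t",round(s["clock"],2),"F",s["contact_force"].round(1),"w",round(s["gripper_width"],3))
    print("offset",r.inv().apply(np.array([x,y,z])-p).round(1),"rot",best.round(3))
if __name__=="__main__": goal(*map(float,sys.argv[1:5]))
E
python3 goal.py 517 316 120 10.5
```

```text
pos [208.9 589.  231.3] jaw 70.5 t 0.7 F [-0.6  0.2 -0.1] w 1.003
offset [-381.6 -154.3  111.3] rot [-0.    -0.     1.047]
```

```bash
python3 -m crank '[{"offset":[-127,-51,37],"delta_rot":[0,0,0.35],"jaw":1},{"offset":[-254,-103,74],"delta_rot":[0,0,0.7],"jaw":1},{"offset":[-381.6,-154.3,111.3],"delta_rot":[0,0,1.047],"jaw":1},{"offset":[-381.6,-154.3,111.3],"delta_rot":[0,0,1.047],"jaw":1},{"offset":[-381.6,-154.3,111.3],"delta_rot":[0,0,1.047],"jaw":1},{"offset":[-381.6,-154.3,111.3],"delta_rot":[0,0,1.047],"jaw":1},{"offset":[-381.6,-154.3,111.3],"delta_rot":[0,0,1.047],"jaw":1},{"offset":[-381.6,-154.3,111.3],"delta_rot":[0,0,1.047],"jaw":1},{"offset":[-381.6,-154.3,111.3],"delta_rot":[0,0,1.047],"jaw":1},{"offset":[-381.6,-154.3,111.3],"delta_rot":[0,0,1.047],"jaw":1}]'; python3 goal.py 517 316 120 10.5
```

```text
clock: 1.7
tool_pos: [519.5, 312.1, 119.1]
orientation: [2.015, 2.409, -0.002]
contact_force: [0.6, -0.4, -0.1]
gripper_width: 1.0
pos [519.5 312.1 119.1] jaw 10.2 t 1.7 F [ 0.6 -0.4 -0.1] w 1.0
offset [ 4.3 -1.8 -1. ] rot [-0.     0.002 -0.006]
```

```bash
python3 - <<'E'
from h import *
s=cam("scene");t=cam("top");crop(s,190,60,330,240,3,"s2.png");crop(t,140,170,260,270,5,"t2.png")
p=manip.sense()["tool_pos"];print(p,proj(s,p),proj(t,p))
E
python3 goal.py 517 316 120 10.5
```

```text
[516.98893598 315.92987692 119.82868634] [255.89120022 171.3909898 ] [185.45631769 216.59038324]
pos [517.  315.9 119.8] jaw 10.4 t 1.8 F [-0.8  0.6 -0.6] w 0.999
offset [ 0.1  0.  -0.2] rot [-0.    -0.    -0.001]
```

View pics/s2.png

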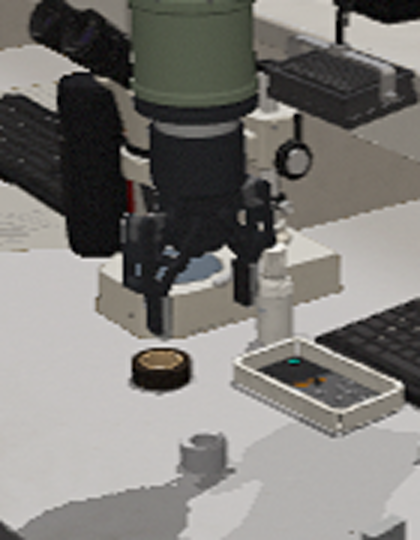

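View pics/t2.png

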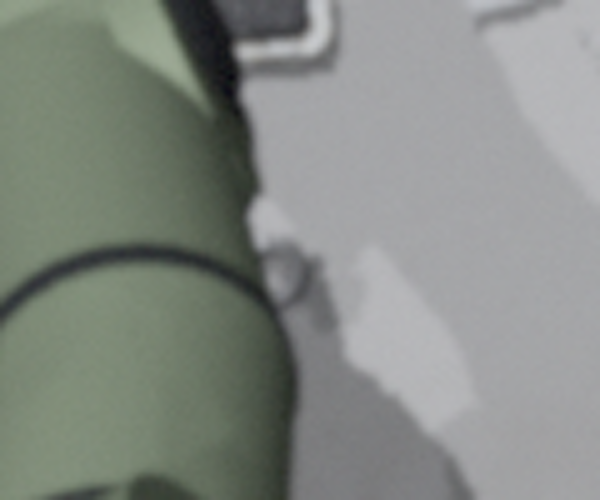

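The top view is blocked by the arm. In the scene view the fingertips sit at about (242,171) and (272,160), and their midpoint is in line with the ring at (258,211). Descending.

```bash
python3 -m crank '[{"offset":[0,0,35],"delta_rot":[0,0,0],"jaw":1},{"offset":[0,0,65],"delta_rot":[0,0,0],"jaw":1},{"offset":[0,0,90],"delta_rot":[0,0,0],"jaw":1},{"offset":[0,0,105],"delta_rot":[0,0,0],"jaw":1},{"offset":[0,0,113],"delta_rot":[0,0,0],"jaw":1},{"offset":[0,0,117.5],"delta_rot":[0,0,0],"jaw":1},{"offset":[0,0,117.5],"delta_rot":[0,0,0],"jaw":1},{"offset":[0,0,117.5],"delta_rot":[0,0,0],"jaw":1}]' 25; python3 - <<'E'
from h import *
s=cam("scene");crop(s,200,120,320,230,6,"s3.png")
E
python3 goal.py 517 316 2 10.5
```

```text
clock: 2.6
tool_pos: [517.4, 316.4, 3.4]
orientation: [2.009, 2.415, 0.002]
contact_force: [-0.5, 0.3, -0.0]
gripper_width: 1.0
pos [517.4 316.4   3.4] jaw 10.5 t 2.65 F [-0.1  0.2 -0.3] w 0.996
offset [-0.3 -0.5  1.4] rot [ 0.001 -0.001 -0.   ]
```

View pics/s3.png

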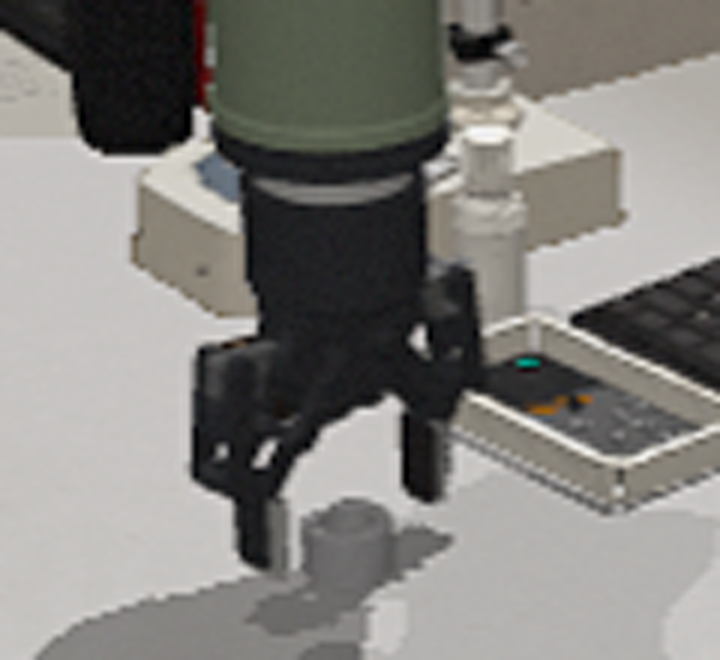

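The ring stands between the fingers in the scene, with its centre at about (258,210). Closing.

```bash
python3 -m crank '[{"offset":[0,0,0.8],"delta_rot":[0,0,0],"jaw":0.3},{"offset":[0,0,0.8],"delta_rot":[0,0,0],"jaw":0},{"offset":[0,0,0.8],"delta_rot":[0,0,0],"jaw":-0.5},{"offset":[0,0,0.8],"delta_rot":[0,0,0],"jaw":-0.5},{"offset":[0,0,0.8],"delta_rot":[0,0,0],"jaw":-0.5},{"offset":[0,0,0.8],"delta_rot":[0,0,0],"jaw":-0.5},{"offset":[0,0,0.8],"delta_rot":[0,0,0],"jaw":-0.5},{"offset":[0,0,0.8],"delta_rot":[0,0,0],"jaw":-0.5}]' 30; python3 - <<'E'
from h import *
s=cam("scene");crop(s,200,120,320,230,6,"s4.png")
E
python3 goal.py 517 316 2 10.5
```

```text
clock: 3.45
tool_pos: [517.0, 316.1, 2.0]
orientation: [-2.009, -2.415, -0.0]
contact_force: [-1.5, -1.0, 6.0]
gripper_width: 0.446
pos [517.1 316.1   2. ] jaw 10.5 t 3.5 F [-1.7 -0.7  5.2] w 0.446
offset [-0.1 -0.1  0. ] rot [ 0. -0. -0.]
```

View pics/s4.png

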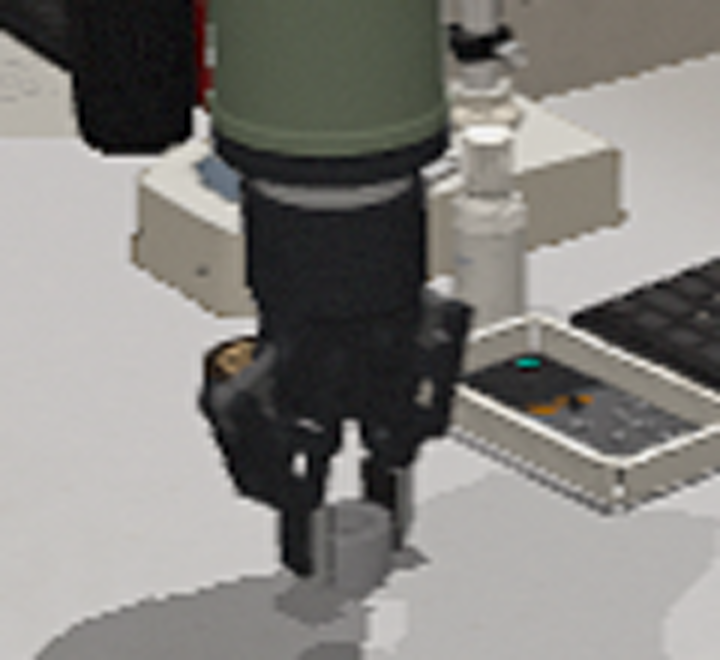

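Gripped: the width reads 0.446, about 38–40 mm, and the ring is between the pads. Lift and carry it.

```bash
python3 -m crank '[{"offset":[0,0,-10],"delta_rot":[0,0,0],"jaw":-0.5},{"offset":[0,0,-40],"delta_rot":[0,0,0],"jaw":-0.5},{"offset":[0,0,-80],"delta_rot":[0,0,0],"jaw":-0.5},{"offset":[0,0,-120],"delta_rot":[0,0,0],"jaw":-0.5},{"offset":[0,0,-148],"delta_rot":[0,0,0],"jaw":-0.5},{"offset":[0,0,-148],"delta_rot":[0,0,0],"jaw":-0.5},{"offset":[0,0,-148],"delta_rot":[0,0,0],"jaw":-0.5}]'; python3 goal.py 473 -27 150 10.5
```

```text
clock: 4.2
tool_pos: [517.0, 316.2, 150.5]
orientation: [2.009, 2.415, 0.002]
contact_force: [0.7, 0.2, -1.8]
gripper_width: 0.443
pos [517.  316.2 150.5] jaw 10.5 t 4.2 F [ 0.7  0.2 -1.8] w 0.443
offset [-3.295e+02 -1.058e+02  1.000e-01] rot [ 0.001 -0.001 -0.   ]
```

```bash
python3 -m crank '[{"offset":[-40,-13,0],"delta_rot":[0,0,0],"jaw":-0.5},{"offset":[-80,-26,0],"delta_rot":[0,0,0],"jaw":-0.5},{"offset":[-120,-39,0],"delta_rot":[0,0,0],"jaw":-0.5},{"offset":[-160,-52,0],"delta_rot":[0,0,0],"jaw":-0.5},{"offset":[-200,-65,0],"delta_rot":[0,0,0],"jaw":-0.5},{"offset":[-240,-78,0],"delta_rot":[0,0,0],"jaw":-0.5},{"offset":[-280,-90,0],"delta_rot":[0,0,0],"jaw":-0.5},{"offset":[-310,-100,0],"delta_rot":[0,0,0],"jaw":-0.5},{"offset":[-329.5,-105.8,0],"delta_rot":[0,0,0],"jaw":-0.5},{"offset":[-329.5,-105.8,0],"delta_rot":[0,0,0],"jaw":-0.5}]';  python3 -m crank '[{"offset":[0,0,0],"delta_rot":[0,0,0],"jaw":-0.5},{"offset":[0,0,0],"delta_rot":[0,0,0],"jaw":-0.5},{"offset":[0,0,0],"delta_rot":[0,0,0],"jaw":-0.5}]'
python3 goal.py 473 -27 150 10.5
python3 - <<'E'
from h import *
s=cam("scene");crop(s,270,140,390,310,4,"s5.png");t=cam("top");crop(t,260,180,380,280,6,"t5.png")
p=manip.sense()["tool_pos"];p=p.copy();p[2]+=22;print("top-centre of ring pred",proj(s,p),proj(t,p))
E
```

```text
clock: 5.2
tool_pos: [471.8, -30.1, 149.1]
orientation: [-2.014, -2.41, 0.003]
contact_force: [-0.1, 0.6, -1.2]
gripper_width: 0.449
clock: 5.5
tool_pos: [472.9, -26.3, 149.4]
orientation: [-2.007, -2.416, 0.0]
contact_force: [0.2, 0.3, -1.7]
gripper_width: 0.454
pos [472.9 -26.3 149.4] jaw 10.6 t 5.5 F [ 0.2  0.3 -1.7] w 0.454
offset [-0.7  0.  -0.6] rot [-0.    -0.     0.001]
top-centre of ring pred [334.15812159 209.96836883] [319.97504594 233.38542136]
```

View pics/s5.png

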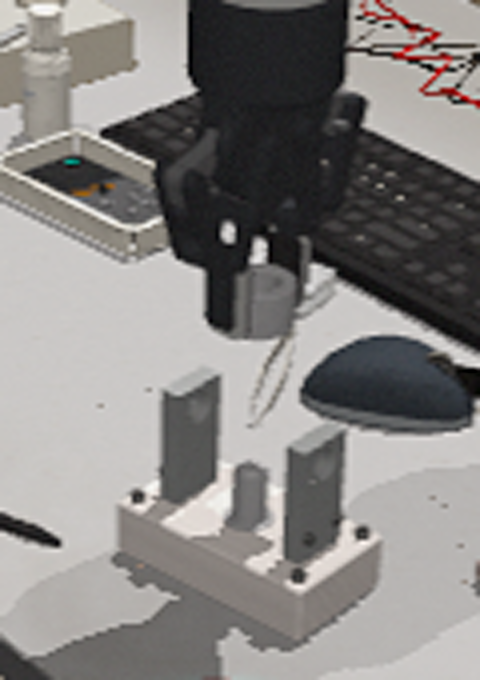

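View pics/t5.png

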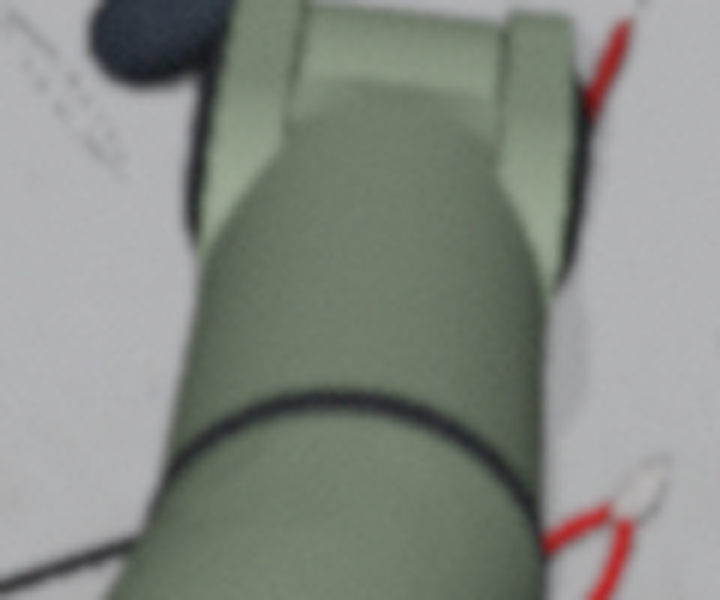

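```bash
python3 - <<'E'
from h import *
s=cam("scene");
a=cv2.resize(s["pixels"][195:230,310:360],None,fx=14,fy=14,interpolation=cv2.INTER_CUBIC)
a=np.clip((a.astype(float)-20)*1.6,0,255).astype(np.uint8);cv2.imwrite("pics/s6.png",a)
E
```

```text
(no output)
```

View pics/s6.png

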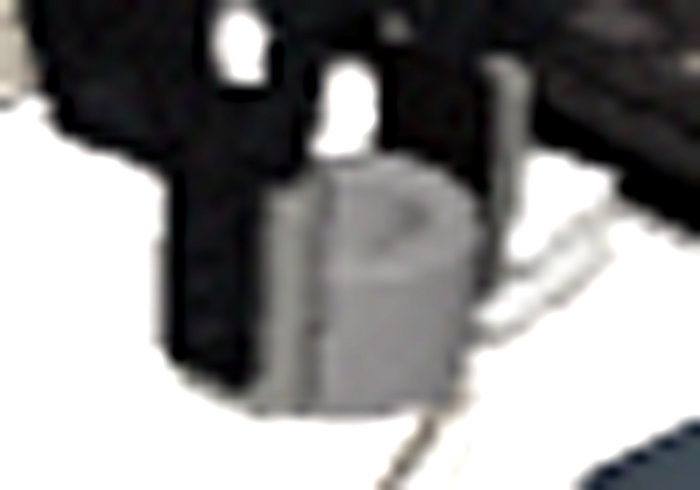

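```bash
python3 - <<'E'
from h import *
s=cam("scene");p=manip.sense()["tool_pos"];print(p)
th=np.linspace(0,2*np.pi,361)
def circ(cx,cy,z,r): return np.array([proj(s,[cx+r*np.cos(a),cy+r*np.sin(a),z]) for a in th])
for z in(p[2]-2,p[2]+22):
    q=circ(p[0],p[1],z,20); q=(q-[310,195]+.5)*14-.5; print("ring z",z,"L",q[:,0].min(),"R",q[:,0].max(),"T",q[:,1].min(),"B",q[:,1].max())
q=circ(p[0],p[1],p[2]+22,11.5); q=(q-[310,195]+.5)*14-.5; print("hole","L",q[:,0].min(),"R",q[:,0].max(),"T",q[:,1].min(),"B",q[:,1].max())
for z in(33,60,64):
    q=circ(473,-27,z,9.5); q=(q-[290,225]+.5)*7-.5; print("spindle z",z,"L",q[:,0].min(),"R",q[:,0].max(),"T",q[:,1].min(),"B",q[:,1].max())
# spindle edges in scene0: gradient row profile
g=cv2.cvtColor(cv2.imread("pics/scene0.png"),cv2.COLOR_BGR2GRAY)
print(g[254:276,324:342])
E
```

```text
[472.94807222 -26.78717748 149.66413607]
ring z 147.66413606848022 L 198.98711702227786 R 481.9964048992041 T 299.5180635980654 B 435.6266364201928
ring z 171.66413606848022 L 203.11734062727828 R 489.1539322964936 T 150.39071675384338 B 283.44123755869083
hole L 263.8943060806714 R 428.356194879001 T 178.00265725950038 B 254.49521689738236
spindle z 33 L 265.89954517410416 R 329.88089026226567 T 294.67786880516365 B 329.992282852761
spindle z 60 L 268.4183328617163 R 333.1331434373013 T 218.15243630076293 B 252.82976491691852
spindle z 64 L 268.79640413632717 R 333.6213089096129 T 206.66693972113669 B 241.2466040962728
[[126 177 188 187 188 189 188 188 186 187 188 188 188 187 187 188 182 146]
 [156 204 196 188 186 185 185 184 185 185 186 188 188 188 188 189 183 146]
 [152 215 228 220 185 166 188 188 186 187 186 183 182 188 187 189 184 147]
 [155 205 208 198 157 125 162 183 189 189 183 158 131 162 189 190 184 146]
 [163 212 209 192 132 105 126 138 140 137 140 127 126 167 190 191 177 122]
 [163 211 209 194 132  93 110 125 129 127 122 109 101 156 191 191 177 123]
 [183 209 207 193 132 
[... 478 characters left out ...]
145 208 227 228 207 109]
 [223 217 198 164  99  94 104 106 104 103  96  88 114 171 200 216 205 109]
 [225 216 192 163  87  94 103 104 105 101  97  87 114 156 185 218 206 109]
 [225 214 165 112  97  93 100 104 103 101  96  83 111 151 180 205 185  73]
 [225 204 130 116 108 101 102 104 102  98  93 110 149 161 182 222 204  76]
 [225 208 141 114 120 124 117 112 109 112 142 182 175 183 223 230 204  75]
 [225 207 157 152 135 125 128 119 125 150 175 194 216 225 225 228 202  76]
 [225 225 208 158 160 162 161 159 198 231 228 226 223 222 223 226 202  74]
 [223 225 226 227 228 228 228 228 225 223 223 224 224 224 223 216 174  76]
 [222 222 224 224 224 224 223 222 224 223 222 222 222 223 225 219 175  74]]
```

The ring in the scene agrees with the tool pose to about 1 px, with its right edge at about (343.5,210). The spindle edges, at columns 327.5 and 336.4, agree with (472.7,-27). Now descend to just above the spindle and look.

```bash
python3 -m crank '[{"offset":[0,0,25],"delta_rot":[0,0,0],"jaw":-0.5},{"offset":[0,0,50],"delta_rot":[0,0,0],"jaw":-0.5},{"offset":[0.2,-0.2,70],"delta_rot":[0,0,0],"jaw":-0.5},{"offset":[0.2,-0.2,79],"delta_rot":[0,0,0],"jaw":-0.5},{"offset":[0.2,-0.2,79],"delta_rot":[0,0,0],"jaw":-0.5},{"offset":[0.2,-0.2,79],"delta_rot":[0,0,0],"jaw":-0.5},{"offset":[0.2,-0.2,79],"delta_rot":[0,0,0],"jaw":-0.5}]'
python3 goal.py 472.7 -27 70 10.5
python3 - <<'E'
from h import *
s=cam("scene");
a=cv2.resize(s["pixels"][230:290,300:370],None,fx=10,fy=10,interpolation=cv2.INTER_CUBIC)
cv2.imwrite("pics/s7.png",a)
E
```

```text
clock: 6.4
tool_pos: [473.2, -27.0, 71.6]
orientation: [2.009, 2.414, 0.001]
contact_force: [0.7, 0.1, -0.6]
gripper_width: 0.45
pos [473.2 -27.   71.6] jaw 10.5 t 6.4 F [ 0.7  0.1 -0.6] w 0.45
offset [ 0.1 -0.5  1.6] rot [ 0.001  0.    -0.   ]
```

View pics/s7.png

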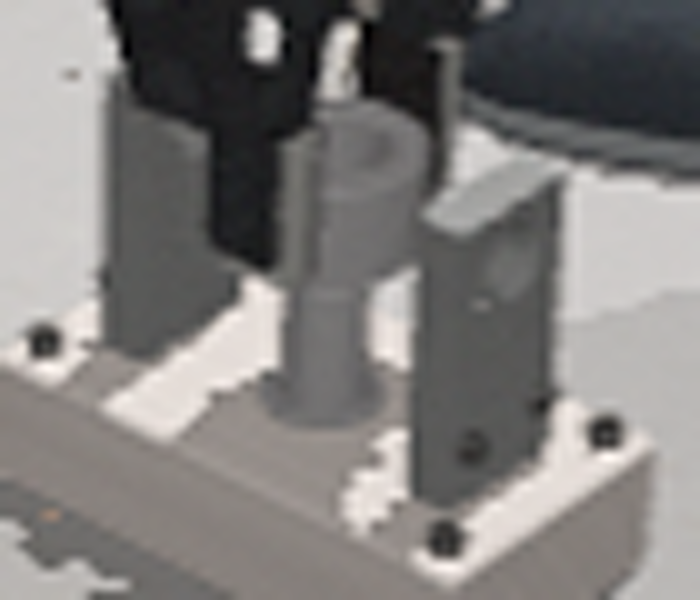

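In the scene, the ring's right edge is at about column 342.8, so its centre is near 333. The spindle's centre is near 332.6, so they are aligned. Lower slowly and watch the force.

```bash
python3 -m crank '[{"offset":[0,-0.3,1],"delta_rot":[0,0,0],"jaw":-0.5},{"offset":[0,-0.3,2.5],"delta_rot":[0,0,0],"jaw":-0.5},{"offset":[0,-0.3,4],"delta_rot":[0,0,0],"jaw":-0.5},{"offset":[0,-0.3,5.5],"delta_rot":[0,0,0],"jaw":-0.5},{"offset":[0,-0.3,7],"delta_rot":[0,0,0],"jaw":-0.5},{"offset":[0,-0.3,8.5],"delta_rot":[0,0,0],"jaw":-0.5},{"offset":[0,-0.3,8.5],"delta_rot":[0,0,0],"jaw":-0.5}]'
python3 goal.py 472.7 -27 63 10.5
```

```text
clock: 7.15
tool_pos: [472.3, -27.1, 62.0]
orientation: [-2.009, -2.415, 0.0]
contact_force: [0.1, -0.1, -0.8]
gripper_width: 0.449
pos [472.3 -27.1  62. ] jaw 10.5 t 7.15 F [ 0.1 -0.1 -0.8] w 0.449
offset [ 0.   0.4 -1. ] rot [-0. -0. -0.]
```

```bash
python3 -m crank '[{"offset":[0,0,2],"delta_rot":[0,0,0],"jaw":-0.5},{"offset":[0,0,4],"delta_rot":[0,0,0],"jaw":-0.5},{"offset":[0,0,6],"delta_rot":[0,0,0],"jaw":-0.5},{"offset":[0,0,8],"delta_rot":[0,0,0],"jaw":-0.5},{"offset":[0,0,9],"delta_rot":[0,0,0],"jaw":-0.5},{"offset":[0,0,9],"delta_rot":[0,0,0],"jaw":-0.5}]'
python3 goal.py 472.7 -27 53 10.5
```

```text
clock: 7.75
tool_pos: [472.3, -27.1, 53.0]
orientation: [-2.009, -2.415, 0.0]
contact_force: [-0.2, 0.2, -1.2]
gripper_width: 0.442
pos [472.3 -27.1  53. ] jaw 10.5 t 7.75 F [-0.2  0.2 -1.2] w 0.442
offset [0.  0.4 0. ] rot [-0.  0. -0.]
```

```bash
python3 -m crank '[{"offset":[0,0,3],"delta_rot":[0,0,0],"jaw":-0.5},{"offset":[0,0,6],"delta_rot":[0,0,0],"jaw":-0.5},{"offset":[0,0,9],"delta_rot":[0,0,0],"jaw":-0.5},{"offset":[0,0,11],"delta_rot":[0,0,0],"jaw":-0.5},{"offset":[0,0,12],"delta_rot":[0,0,0],"jaw":-0.5},{"offset":[0,0,12],"delta_rot":[0,0,0],"jaw":-0.5},{"offset":[0,0,12],"delta_rot":[0,0,0],"jaw":-0.5}]'
python3 goal.py 472.7 -27 35 10.5
```

```text
clock: 8.45
tool_pos: [472.4, -27.1, 41.2]
orientation: [2.009, 2.415, 0.0]
contact_force: [0.3, -0.3, -0.1]
gripper_width: 0.448
pos [472.4 -27.1  41.2] jaw 10.5 t 8.45 F [ 0.3 -0.3 -0.1] w 0.448
offset [0.  0.3 6.2] rot [ 0.  0. -0.]
```

```bash
python3 -m crank '[{"offset":[0,0,2],"delta_rot":[0,0,0],"jaw":-0.5},{"offset":[0,0,4],"delta_rot":[0,0,0],"jaw":-0.5},{"offset":[0,0,5.5],"delta_rot":[0,0,0],"jaw":-0.5},{"offset":[0,0,5.5],"delta_rot":[0,0,0],"jaw":-0.5},{"offset":[0,0,5.5],"delta_rot":[0,0,0],"jaw":-0.5}]'
python3 goal.py 472.7 -27 35 10.5
```

```text
clock: 8.95
tool_pos: [472.3, -27.1, 35.7]
orientation: [-2.009, -2.415, 0.0]
contact_force: [-0.0, -0.3, -1.3]
gripper_width: 0.448
pos [472.3 -27.1  35.7] jaw 10.5 t 8.95 F [-0.  -0.3 -1.3] w 0.448
offset [0.1 0.4 0.7] rot [-0.  0. -0.]
```

```bash
python3 -m crank '[{"offset":[0,0,0.5],"delta_rot":[0,0,0],"jaw":-0.5},{"offset":[0,0,1],"delta_rot":[0,0,0],"jaw":-0.5},{"offset":[0,0,1],"delta_rot":[0,0,0],"jaw":-0.5},{"offset":[0,0,1],"delta_rot":[0,0,0],"jaw":-0.5}]'
python3 goal.py 472.7 -27 34.5 10.5
```

```text
clock: 9.35
tool_pos: [472.4, -27.1, 34.7]
orientation: [2.009, 2.415, -0.0]
contact_force: [-0.6, -0.3, -0.7]
gripper_width: 0.448
pos [472.4 -27.1  34.7] jaw 10.5 t 9.35 F [-0.6 -0.3 -0.7] w 0.448
offset [0.  0.3 0.2] rot [-0.  0. -0.]
```

```bash
python3 -m crank '[{"offset":[0,0,0.4],"delta_rot":[0,0,0],"jaw":-0.5},{"offset":[0,0,0.7],"delta_rot":[0,0,0],"jaw":-0.5},{"offset":[0,0,0.7],"delta_rot":[0,0,0],"jaw":-0.5},{"offset":[0,0,0.7],"delta_rot":[0,0,0],"jaw":-0.5}]'
python3 goal.py 472.7 -27 34.5 10.5
python3 - <<'E'
from h import *
s=cam("scene");
a=cv2.resize(s["pixels"][230:290,300:370],None,fx=10,fy=10,interpolation=cv2.INTER_CUBIC)
cv2.imwrite("pics/s8.png",a)
E
```

```text
clock: 9.75
tool_pos: [472.4, -27.1, 34.4]
orientation: [2.009, 2.415, 0.0]
contact_force: [-2.8, -0.5, 11.8]
gripper_width: 0.45
pos [472.4 -27.1  34.4] jaw 10.5 t 9.75 F [-2.8 -0.5 11.8] w 0.45
offset [ 0.   0.3 -0.1] rot [ 0. -0. -0.]
```

View pics/s8.png

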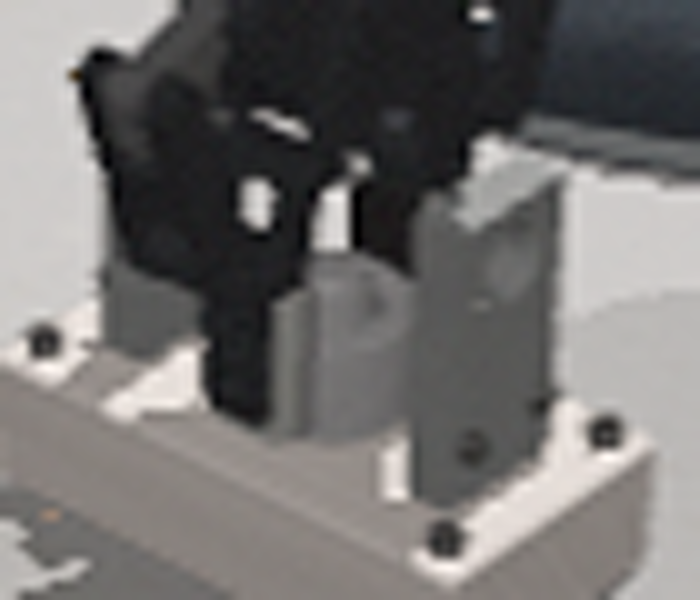

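Contact came at TCP z = 34.4, exactly where it should be (2.0 + 32.5), and the ring looks flat on the base at about (335,273). Ease off and release.

```bash
python3 -m crank '[{"offset":[0,0,-0.4],"delta_rot":[0,0,0],"jaw":-0.5},{"offset":[0,0,-0.4],"delta_rot":[0,0,0],"jaw":0},{"offset":[0,0,-0.4],"delta_rot":[0,0,0],"jaw":0.3},{"offset":[0,0,-0.4],"delta_rot":[0,0,0],"jaw":0.5},{"offset":[0,0,-0.4],"delta_rot":[0,0,0],"jaw":0.5},{"offset":[0,0,-15],"delta_rot":[0,0,0],"jaw":0.5},{"offset":[0,0,-55],"delta_rot":[0,0,0],"jaw":0.5},{"offset":[0,0,-100],"delta_rot":[0,0,0],"jaw":0.5},{"offset":[0,0,-125],"delta_rot":[0,0,0],"jaw":0.5},{"offset":[0,0,-125],"delta_rot":[0,0,0],"jaw":0.5}]'
python3 goal.py 521.5 -329 130 21
python3 - <<'E'
from h import *
s=cam("scene");
a=cv2.resize(s["pixels"][230:300,290:370],None,fx=8,fy=8,interpolation=cv2.INTER_CUBIC)
cv2.imwrite("pics/s9.png",a)
E
```

```text
clock: 10.8
tool_pos: [473.9, -27.0, 162.1]
orientation: [2.007, 2.412, 0.006]
contact_force: [-0.4, 0.4, -0.9]
gripper_width: 0.753
pos [473.9 -27.  162.1] jaw 10.5 t 10.8 F [-0.4  0.4 -0.9] w 0.753
offset [-305.6   -8.3   32.1] rot [ 0.005  0.001 -0.184]
```

View pics/s9.png

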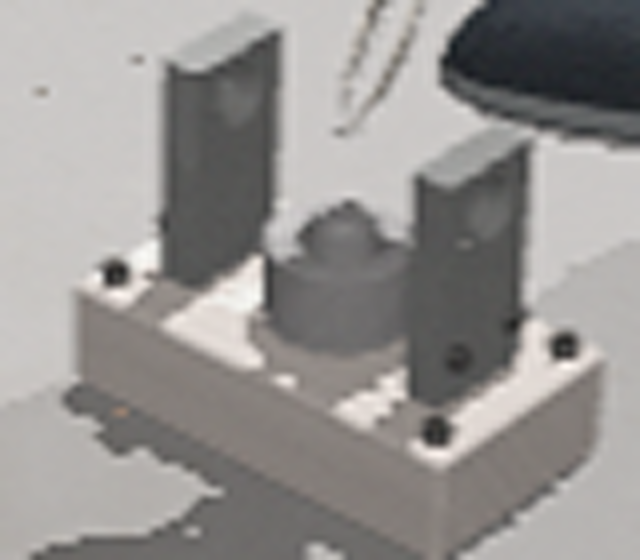

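The ring sits flat on the base round the spindle, with the spindle top showing above it at about (333,259) in the scene. Next, the pin.

```bash
python3 -m crank '[{"offset":[-40,-1,0],"delta_rot":[0,0,-0.05],"jaw":0.5},{"offset":[-80,-2,0],"delta_rot":[0,0,-0.1],"jaw":0.5},{"offset":[-120,-3,0],"delta_rot":[0,0,-0.184],"jaw":0.5},{"offset":[-160,-4,5],"delta_rot":[0,0,-0.184],"jaw":0.5},{"offset":[-200,-5,10],"delta_rot":[0,0,-0.184],"jaw":0.5},{"offset":[-240,-6,20],"delta_rot":[0,0,-0.184],"jaw":0.5},{"offset":[-280,-7,30],"delta_rot":[0,0,-0.184],"jaw":0.5},{"offset":[-305,-8,30],"delta_rot":[0,0,-0.184],"jaw":0.5},{"offset":[-305,-8,30],"delta_rot":[0,0,-0.184],"jaw":0.5},{"offset":[-305,-8,30],"delta_rot":[0,0,-0.184],"jaw":0.5}]'
python3 -m crank '[{"offset":[0,0,0],"delta_rot":[0,0,0],"jaw":0.5},{"offset":[0,0,0],"delta_rot":[0,0,0],"jaw":0.5}]'
python3 goal.py 521.5 -329 80 21
python3 - <<'E'
from h import *
s=cam("scene");crop(s,380,180,510,370,4,"s10.png")
t=cam("top");crop(t,370,190,470,270,6,"t10.png")
p=manip.sense()["tool_pos"];print(proj(s,p),proj(t,p))
E
```

```text
clock: 11.85
tool_pos: [519.2, -328.4, 127.5]
orientation: [-1.779, -2.587, 0.0]
contact_force: [-0.3, 0.5, -0.2]
gripper_width: 0.747
clock: 12.05
tool_pos: [520.1, -327.4, 128.8]
orientation: [-1.777, -2.59, -0.0]
contact_force: [-0.8, 0.5, -0.8]
gripper_width: 0.748
pos [ 520.1 -327.4  128.8] jaw 21.1 t 12.05 F [-0.8  0.5 -0.8] w 0.748
offset [-2.   0.7 48.8] rot [-0.    -0.001  0.002]
[469.24289781 290.14404348] [438.4104514  220.49329839]
```

View pics/s10.png

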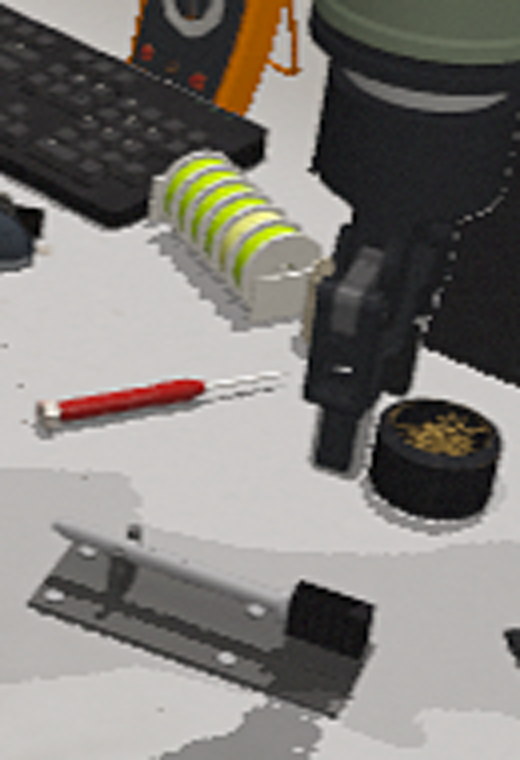

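View pics/t10.png

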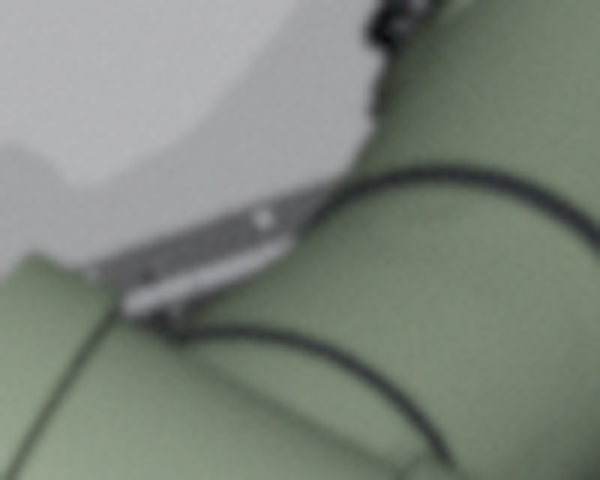

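```bash
python3 -m crank '[{"offset":[-1,0.5,25],"delta_rot":[0,0,0],"jaw":0.2},{"offset":[-2,0.7,50],"delta_rot":[0,0,0],"jaw":0.2},{"offset":[-2,0.7,68],"delta_rot":[0,0,0],"jaw":0.2},{"offset":[-2,0.7,73],"delta_rot":[0,0,0],"jaw":0.2},{"offset":[-2,0.7,73],"delta_rot":[0,0,0],"jaw":0.2},{"offset":[-2,0.7,73],"delta_rot":[0,0,0],"jaw":0.2}]'
python3 goal.py 521.5 -329 11 21
python3 - <<'E'
from h import *
s=cam("scene");crop(s,420,270,500,360,7,"s11.png")
p=manip.sense()["tool_pos"];print(proj(s,p))
E
```

```text
clock: 12.75
tool_pos: [521.9, -330.2, 57.0]
orientation: [1.778, 2.589, 0.0]
contact_force: [-0.5, -0.4, 0.4]
gripper_width: 0.603
pos [ 521.9 -330.2   57. ] jaw 21.0 t 12.75 F [-0.5 -0.4  0.4] w 0.603
offset [ 1.3  0.1 46. ] rot [0.001 0.001 0.001]
[464.86531862 323.8365368 ]
```

View pics/s11.png

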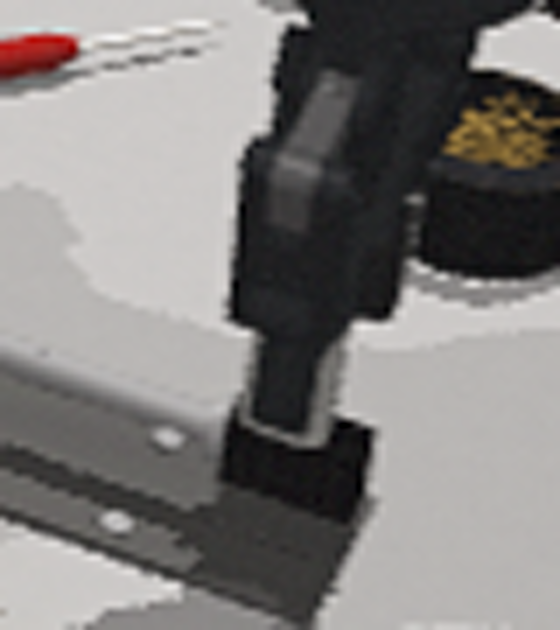

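The near finger's tip, at about (461,333), is centred on the grip's front face, which runs from about 452 to 470. Go down and close.

```bash
python3 -m crank '[{"offset":[0.5,0,15],"delta_rot":[0,0,0],"jaw":0.2},{"offset":[1,0,30],"delta_rot":[0,0,0],"jaw":0.2},{"offset":[1,0,40],"delta_rot":[0,0,0],"jaw":0.2},{"offset":[1,0,45],"delta_rot":[0,0,0],"jaw":0.2},{"offset":[1,0,45],"delta_rot":[0,0,0],"jaw":0.2},{"offset":[1,0,45],"delta_rot":[0,0,0],"jaw":0.2}]'
python3 goal.py 521.5 -329 11 21
python3 - <<'E'
from h import *
s=cam("scene");crop(s,380,290,500,380,6,"s12.png")
E
```

```text
clock: 13.4
tool_pos: [521.0, -329.3, 11.1]
orientation: [1.779, 2.589, -0.0]
contact_force: [-0.1, 0.2, 0.5]
gripper_width: 0.602
pos [ 521.  -329.3   11.1] jaw 21.0 t 13.4 F [-0.1  0.2  0.5] w 0.602
offset [0.1 0.5 0.1] rot [-0.  0.  0.]
```

View pics/s12.png

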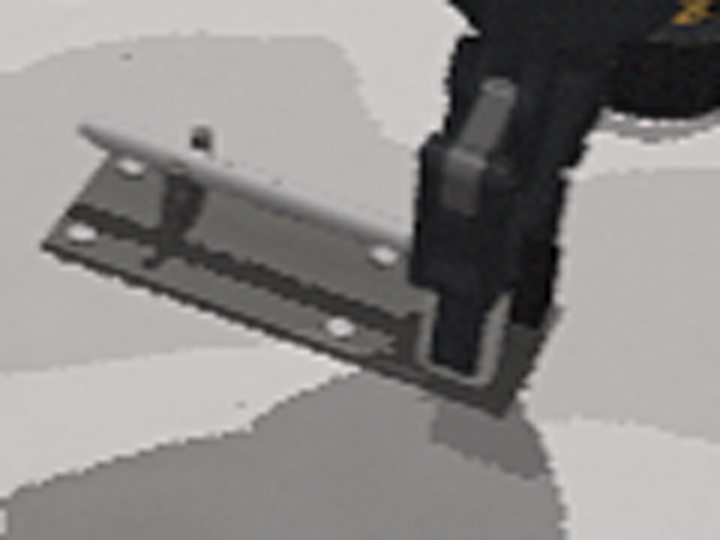

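```bash
python3 -m crank '[{"offset":[0,0,0],"delta_rot":[0,0,0],"jaw":-0.2},{"offset":[0,0,0],"delta_rot":[0,0,0],"jaw":-0.5},{"offset":[0,0,0],"delta_rot":[0,0,0],"jaw":-0.8},{"offset":[0,0,0],"delta_rot":[0,0,0],"jaw":-1},{"offset":[0,0,0],"delta_rot":[0,0,0],"jaw":-1},{"offset":[0,0,0],"delta_rot":[0,0,0],"jaw":-1},{"offset":[0,0,0],"delta_rot":[0,0,0],"jaw":-1},{"offset":[0,0,0],"delta_rot":[0,0,0],"jaw":-1}]' 50
python3 goal.py 521.5 -329 11 21
python3 - <<'E'
from h import *
s=cam("scene");crop(s,380,290,500,380,6,"s13.png")
E
```

```text
clock: 14.25
tool_pos: [522.2, -328.8, 11.5]
orientation: [1.777, 2.589, 0.002]
contact_force: [4.9, 2.3, 2.9]
gripper_width: 0.161
pos [ 522.2 -328.8   11.5] jaw 21.1 t 14.25 F [4.9 2.3 2.9] w 0.161
offset [ 0.1 -0.8  0.5] rot [0.002 0.001 0.001]
```

View pics/s13.png

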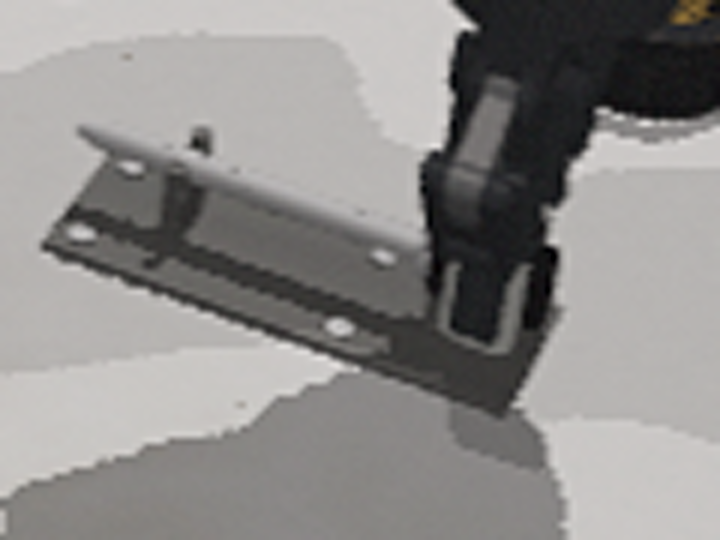

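The pin is gripped, with the width reading about 13.7 mm. Lift it straight up.

```bash
python3 -m crank '[{"offset":[0,0.8,-3],"delta_rot":[0,0,0],"jaw":-1},{"offset":[0,0.8,-10],"delta_rot":[0,0,0],"jaw":-1},{"offset":[0,0.8,-30],"delta_rot":[0,0,0],"jaw":-1},{"offset":[0,0.8,-60],"delta_rot":[0,0,0],"jaw":-1},{"offset":[0,0.8,-90],"delta_rot":[0,0,0],"jaw":-1},{"offset":[0,0.8,-110],"delta_rot":[0,0,0],"jaw":-1},{"offset":[0,0.8,-110],"delta_rot":[0,0,0],"jaw":-1},{"offset":[0,0.8,-110],"delta_rot":[0,0,0],"jaw":-1}]'
python3 goal.py 509 -225 110 10.3
python3 - <<'E'
from h import *
s=cam("scene");crop(s,370,220,490,320,6,"s14.png")
E
```

```text
clock: 15.1
tool_pos: [521.5, -328.9, 121.3]
orientation: [1.779, 2.589, -0.0]
contact_force: [0.8, 0.0, -1.0]
gripper_width: 0.155
pos [ 521.5 -328.9  121.3] jaw 21.0 t 15.1 F [ 0.8  0.  -1. ] w 0.155
offset [101.5  25.6  11.2] rot [0.    0.    0.187]
```

View pics/s14.png

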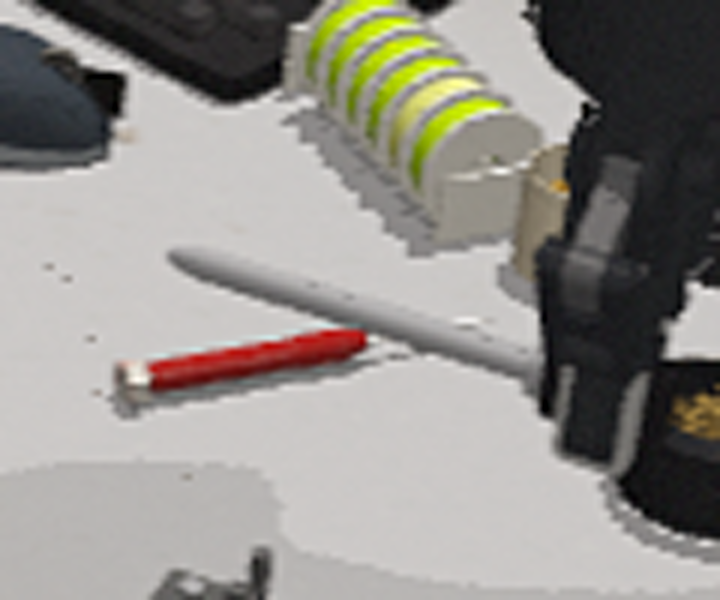

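The pin is up and level, with its tip at about (398.5,262) in the scene. Move to the approach on the -y side of the fixture.

```bash
python3 -m crank '[{"offset":[25,6,3],"delta_rot":[0,0,0.05],"jaw":-1},{"offset":[50,13,6],"delta_rot":[0,0,0.1],"jaw":-1},{"offset":[76,19,9],"delta_rot":[0,0,0.15],"jaw":-1},{"offset":[101.5,25.6,11.2],"delta_rot":[0,0,0.187],"jaw":-1},{"offset":[101.5,25.6,11.2],"delta_rot":[0,0,0.187],"jaw":-1},{"offset":[101.5,25.6,11.2],"delta_rot":[0,0,0.187],"jaw":-1},{"offset":[101.5,25.6,11.2],"delta_rot":[0,0,0.187],"jaw":-1}]'
python3 goal.py 509 -225 66 10.3
python3 - <<'E'
from h import *
s=cam("scene");crop(s,310,190,450,310,5,"s15.png")
t=cam("top");crop(t,280,200,420,280,5,"t15.png")
E
```

```text
clock: 15.85
tool_pos: [509.0, -225.8, 109.4]
orientation: [-2.013, -2.411, 0.001]
contact_force: [-0.3, 0.2, -1.1]
gripper_width: 0.153
pos [ 509.  -225.8  109.4] jaw 10.3 t 15.85 F [-0.3  0.2 -1.1] w 0.153
offset [ 0.8  0.2 43.4] rot [-0.001  0.    -0.   ]
```

View pics/s15.png

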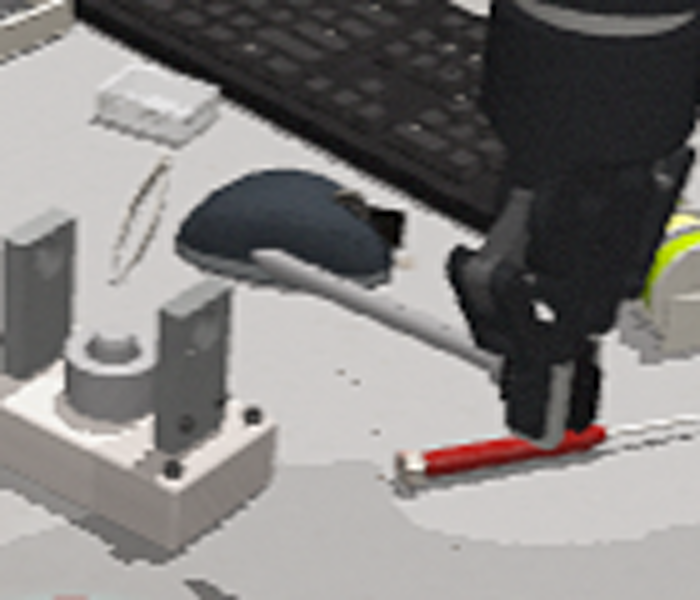

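View pics/t15.png

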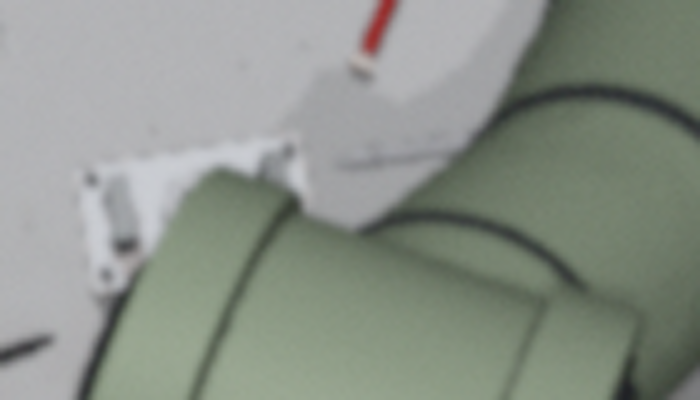

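Both views show the pin clear of the fixture and in line with it. In the scene the tip is at about (362,241) and the near bore mouth at about (352,257). Lower to bore height, then compare the tip and the bore.

```bash
python3 -m crank '[{"offset":[0,0,15],"delta_rot":[0,0,0],"jaw":-1},{"offset":[0,0,30],"delta_rot":[0,0,0],"jaw":-1},{"offset":[0.5,0.2,40],"delta_rot":[0,0,0],"jaw":-1},{"offset":[0.8,0.2,44],"delta_rot":[0,0,0],"jaw":-1},{"offset":[0.8,0.2,44],"delta_rot":[0,0,0],"jaw":-1},{"offset":[0.8,0.2,44],"delta_rot":[0,0,0],"jaw":-1},{"offset":[0.8,0.2,44],"delta_rot":[0,0,0],"jaw":-1}]'
python3 goal.py 509 -225 65.3 10.3
python3 - <<'E'
from h import *
s=cam("scene");
a=cv2.resize(s["pixels"][230:300,330:420],None,fx=8,fy=8,interpolation=cv2.INTER_CUBIC)
cv2.imwrite("pics/s16.png",a)
t=cam("top");crop(t,280,200,420,280,5,"t16.png")
p=manip.sense()["tool_pos"]
th=np.radians(10.3);d=np.array([-np.sin(th),np.cos(th),0]);c=np.array([472.5,-27,84.])
f=lambda q:((proj(s,q)-[330,230]+.5)*8-.5).round(1)
print("bore mouth pred",f(c-47*d),"lug top corners",[f([c[0]-47*d[0]+sg*17*d[1],c[1]-47*d[1]-sg*17*d[0],98]) for sg in(-1,1)])
g=p+[0,0,18.7]
for L in(130,134,138): print("tip pred L",L,f(g+L*d))
print("shoulder",f(g+22*d))
E
```

```text
clock: 16.65
tool_pos: [509.6, -224.3, 66.3]
orientation: [2.012, 2.411, 0.0]
contact_force: [-0.5, -0.5, -0.3]
gripper_width: 0.148
pos [ 509.6 -224.3   66.3] jaw 10.3 t 16.65 F [-0.5 -0.5 -0.3] w 0.148
offset [-0.6 -0.7  1. ] rot [0.001 0.    0.   ]
bore mouth pred [171.3 216.4] lug top corners [array([131.4, 195.3]), array([215.8, 142. ])]
tip pred L 130 [250.2 245.7]
tip pred L 134 [237.2 239.8]
tip pred L 138 [224.3 233.9]
shoulder [620.  413.6]
```

View pics/s16.png

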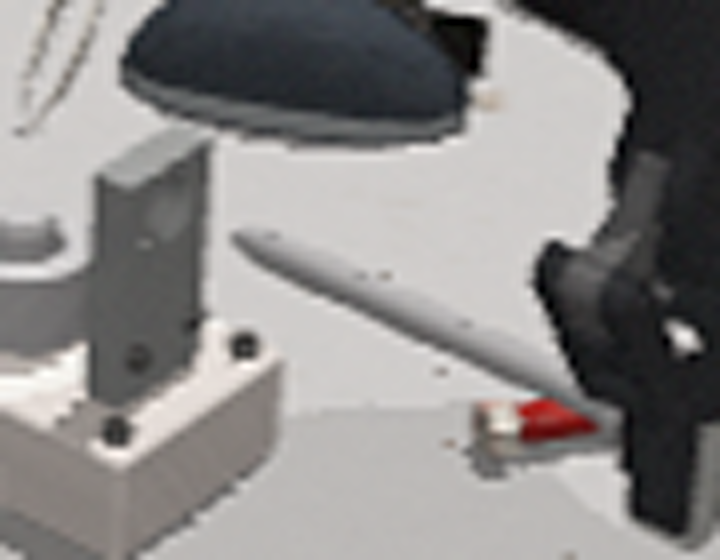

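View pics/t16.png

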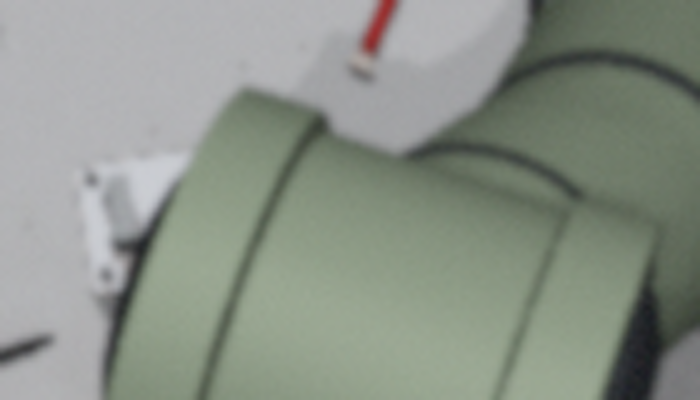

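The tip is at about (359,259) and the bore mouth at about (351.3,256.3). Both sit about 0.5 px above the prediction, so relative to each other they are aligned. The tool is still 1 mm high. Correct that and go in slowly.

```bash
python3 -m crank '[{"offset":[0,-0.9,1],"delta_rot":[0,0,0],"jaw":-1},{"offset":[5,-0.9,1],"delta_rot":[0,0,0],"jaw":-1},{"offset":[10,-0.9,1],"delta_rot":[0,0,0],"jaw":-1},{"offset":[14,-0.9,1],"delta_rot":[0,0,0],"jaw":-1},{"offset":[16,-0.9,1],"delta_rot":[0,0,0],"jaw":-1},{"offset":[16,-0.9,1],"delta_rot":[0,0,0],"jaw":-1},{"offset":[16,-0.9,1],"delta_rot":[0,0,0],"jaw":-1}]'
python3 goal.py 509 -225 65.3 10.3
python3 - <<'E'
from h import *
s=cam("scene");
a=cv2.resize(s["pixels"][235:275,330:390],None,fx=12,fy=12,interpolation=cv2.INTER_CUBIC)
cv2.imwrite("pics/s17.png",a)
E
```

```text
clock: 17.45
tool_pos: [505.6, -208.5, 64.9]
orientation: [2.013, 2.412, -0.0]
contact_force: [-0.9, -0.9, -0.7]
gripper_width: 0.152
pos [ 505.6 -208.5   64.9] jaw 10.3 t 17.45 F [-0.9 -0.9 -0.7] w 0.152
offset [-16.8   0.4  -0.4] rot [0. 0. 0.]
```

View pics/s17.png

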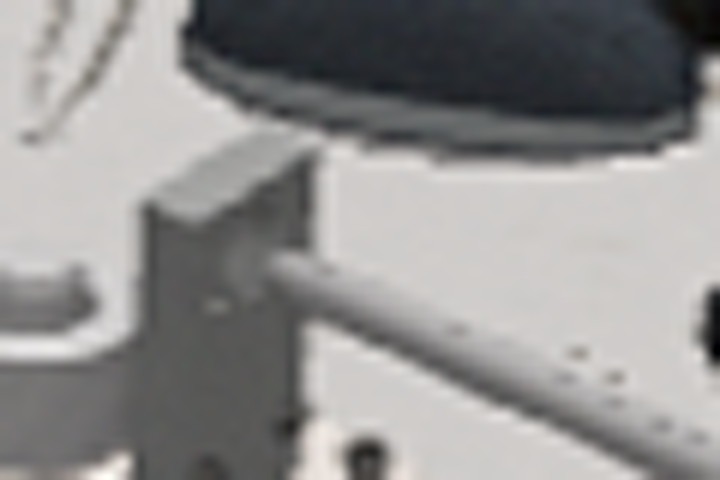

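The tip, at about (352.5,256), is just at the mouth of the bore. Advance slowly.

```bash
python3 -m crank '[{"offset":[2,0,0],"delta_rot":[0,0,0],"jaw":-1},{"offset":[4,0,0],"delta_rot":[0,0,0],"jaw":-1},{"offset":[6,0,0],"delta_rot":[0,0,0],"jaw":-1},{"offset":[8,0,0],"delta_rot":[0,0,0],"jaw":-1},{"offset":[10,0,0],"delta_rot":[0,0,0],"jaw":-1},{"offset":[10,0,0],"delta_rot":[0,0,0],"jaw":-1}]'
python3 goal.py 509 -225 65.3 10.3
python3 - <<'E'
from plant import manip;print(manip.sense()["moment"].round(2))
E
```

```text
clock: 18.1
tool_pos: [503.7, -198.3, 64.8]
orientation: [-2.012, -2.412, -0.0]
contact_force: [0.2, -0.1, -0.9]
gripper_width: 0.157
pos [ 503.7 -198.3   64.8] jaw 10.3 t 18.1 F [ 0.2 -0.1 -0.9] w 0.157
offset [-27.2   0.4  -0.5] rot [-0. -0.  0.]
[-0.01 -0.04  0.03]
```

```bash
python3 -m crank '[{"offset":[2,0,0],"delta_rot":[0,0,0],"jaw":-1},{"offset":[4,0,0],"delta_rot":[0,0,0],"jaw":-1},{"offset":[6,0,0],"delta_rot":[0,0,0],"jaw":-1},{"offset":[8,0,0],"delta_rot":[0,0,0],"jaw":-1},{"offset":[10,0,0],"delta_rot":[0,0,0],"jaw":-1},{"offset":[10,0,0],"delta_rot":[0,0,0],"jaw":-1}]'
python3 goal.py 509 -225 65.3 10.3
python3 - <<'E'
from h import *
print(manip.sense()["moment"].round(2))
s=cam("scene");
a=cv2.resize(s["pixels"][225:285,300:380],None,fx=9,fy=9,interpolation=cv2.INTER_CUBIC)
cv2.imwrite("pics/s18.png",a)
E
```

```text
clock: 18.7
tool_pos: [502.0, -188.5, 64.8]
orientation: [-2.012, -2.412, -0.0]
contact_force: [0.1, 0.0, -0.8]
gripper_width: 0.154
pos [ 502.  -188.5   64.8] jaw 10.3 t 18.7 F [ 0.1  0.  -0.8] w 0.154
offset [-37.2   0.4  -0.5] rot [-0.    -0.     0.001]
[-0.03  0.02 -0.06]
```

View pics/s18.png

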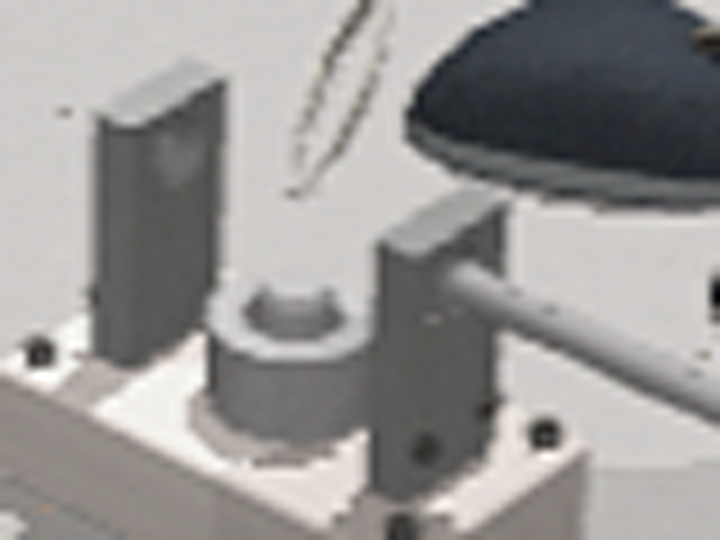

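The tip has entered the near bore at about (351,255) with no force. Continue across the gap.

```bash
python3 -m crank '[{"offset":[3,0,0],"delta_rot":[0,0,0],"jaw":-1},{"offset":[7,0,0],"delta_rot":[0,0,0],"jaw":-1},{"offset":[11,0,0],"delta_rot":[0,0,0],"jaw":-1},{"offset":[15,0,0],"delta_rot":[0,0,0],"jaw":-1},{"offset":[20,0,0],"delta_rot":[0,0,0],"jaw":-1},{"offset":[25,0,0],"delta_rot":[0,0,0],"jaw":-1},{"offset":[30,0,0],"delta_rot":[0,0,0],"jaw":-1},{"offset":[33,0,0],"delta_rot":[0,0,0],"jaw":-1},{"offset":[35,0,0],"delta_rot":[0,0,0],"jaw":-1},{"offset":[35,0,0],"delta_rot":[0,0,0],"jaw":-1}]'
python3 goal.py 509 -225 65.3 10.3
python3 - <<'E'
from h import *
print(manip.sense()["moment"].round(2))
s=cam("scene");
a=cv2.resize(s["pixels"][225:285,300:380],None,fx=9,fy=9,interpolation=cv2.INTER_CUBIC)
cv2.imwrite("pics/s19.png",a)
E
```

```text
clock: 19.75
tool_pos: [495.7, -154.2, 64.8]
orientation: [-2.012, -2.412, 0.0]
contact_force: [-0.8, -0.2, -2.2]
gripper_width: 0.156
pos [ 495.7 -154.2   64.8] jaw 10.3 t 19.75 F [-0.8 -0.2 -2.2] w 0.156
offset [-72.1   0.4  -0.5] rot [-0. -0.  0.]
[-0.05  0.04  0.03]
```

View pics/s19.png

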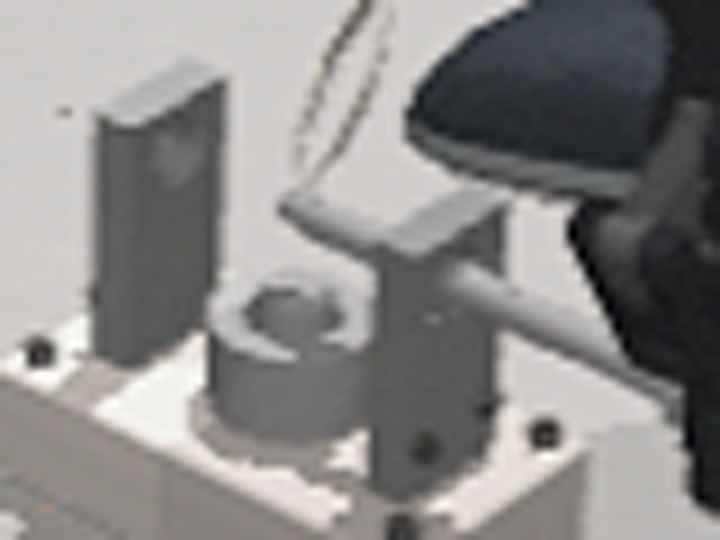

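The tip is at about (331,247.5) above the ring, heading for the far bore at about (319.5,242). The line up is good. Continue in small steps.

```bash
python3 -m crank '[{"offset":[4,0,0],"delta_rot":[0,0,0],"jaw":-1},{"offset":[9,0,0],"delta_rot":[0,0,0],"jaw":-1},{"offset":[14,0,0],"delta_rot":[0,0,0],"jaw":-1},{"offset":[19,0,0],"delta_rot":[0,0,0],"jaw":-1},{"offset":[23,0,0],"delta_rot":[0,0,0],"jaw":-1},{"offset":[26,0,0],"delta_rot":[0,0,0],"jaw":-1},{"offset":[26,0,0],"delta_rot":[0,0,0],"jaw":-1}]'
python3 goal.py 509 -225 65.3 10.3
python3 - <<'E'
from h import *
print(manip.sense()["moment"].round(2))
s=cam("scene");
a=cv2.resize(s["pixels"][225:285,300:380],None,fx=9,fy=9,interpolation=cv2.INTER_CUBIC)
cv2.imwrite("pics/s20.png",a)
E
```

```text
clock: 20.5
tool_pos: [491.0, -128.3, 64.8]
orientation: [-2.012, -2.413, -0.0]
contact_force: [-0.1, -0.3, -0.7]
gripper_width: 0.158
pos [ 491.  -128.3   64.8] jaw 10.3 t 20.5 F [-0.1 -0.3 -0.7] w 0.158
offset [-98.3   0.3  -0.5] rot [-0.    -0.     0.001]
[-0.04 -0.02 -0.02]
```

View pics/s20.png

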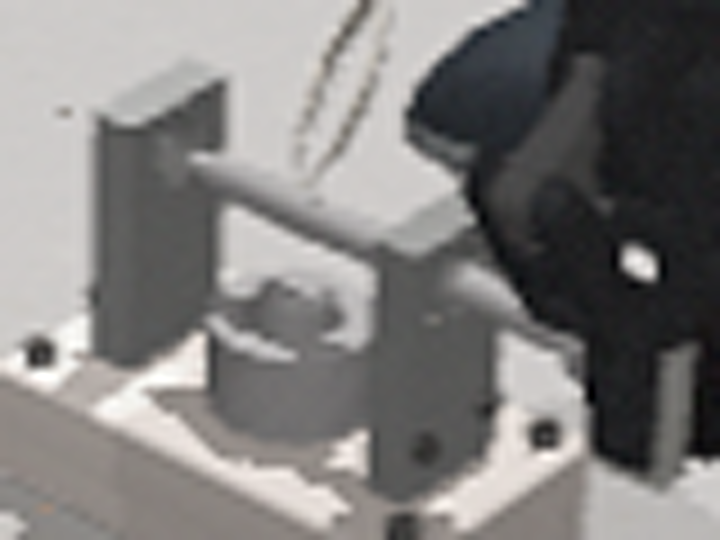

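The tip is at about (321,242), right at the far bore mouth, with no force. Advance through it.

```bash
python3 -m crank '[{"offset":[2,0,0],"delta_rot":[0,0,0],"jaw":-1},{"offset":[4,0,0],"delta_rot":[0,0,0],"jaw":-1},{"offset":[6,0,0],"delta_rot":[0,0,0],"jaw":-1},{"offset":[8,0,0],"delta_rot":[0,0,0],"jaw":-1},{"offset":[10,0,0],"delta_rot":[0,0,0],"jaw":-1},{"offset":[10,0,0],"delta_rot":[0,0,0],"jaw":-1}]'
python3 goal.py 509 -225 65.3 10.3
```

```text
clock: 21.15
tool_pos: [489.2, -118.7, 64.8]
orientation: [-2.012, -2.412, -0.0]
contact_force: [0.4, -0.1, -0.5]
gripper_width: 0.157
pos [ 489.2 -118.7   64.8] jaw 10.3 t 21.15 F [ 0.4 -0.1 -0.5] w 0.157
offset [-108.1    0.4   -0.5] rot [-0. -0.  0.]
```

```bash
python3 -m crank '[{"offset":[2,0,0],"delta_rot":[0,0,0],"jaw":-1},{"offset":[4,0,0],"delta_rot":[0,0,0],"jaw":-1},{"offset":[6,0,0],"delta_rot":[0,0,0],"jaw":-1},{"offset":[8,0,0],"delta_rot":[0,0,0],"jaw":-1},{"offset":[10,0,0],"delta_rot":[0,0,0],"jaw":-1},{"offset":[12,0,0],"delta_rot":[0,0,0],"jaw":-1},{"offset":[12,0,0],"delta_rot":[0,0,0],"jaw":-1}]'
python3 goal.py 509 -225 65.3 10.3
python3 - <<'E'
from h import *
print(manip.sense()["moment"].round(2))
s=cam("scene");
a=cv2.resize(s["pixels"][220:290,295:375],None,fx=8,fy=8,interpolation=cv2.INTER_CUBIC)
cv2.imwrite("pics/s21.png",a)
t=cam("top");crop(t,280,200,380,280,6,"t21.png")
E
```

```text
clock: 21.85
tool_pos: [487.1, -106.8, 64.8]
orientation: [-2.012, -2.412, -0.0]
contact_force: [-0.6, 0.4, -0.4]
gripper_width: 0.158
pos [ 487.1 -106.8   64.8] jaw 10.3 t 21.85 F [-0.6  0.4 -0.4] w 0.158
offset [-120.2    0.4   -0.5] rot [-0.    -0.     0.001]
[-0.05  0.08 -0.02]
```

View pics/s21.png

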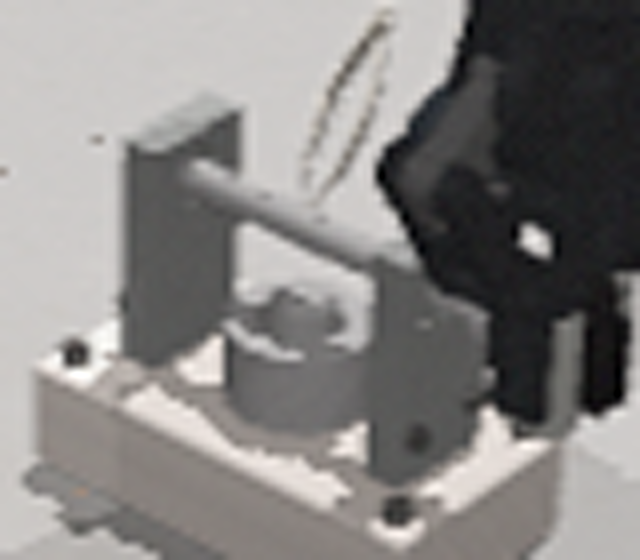

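View pics/t21.png

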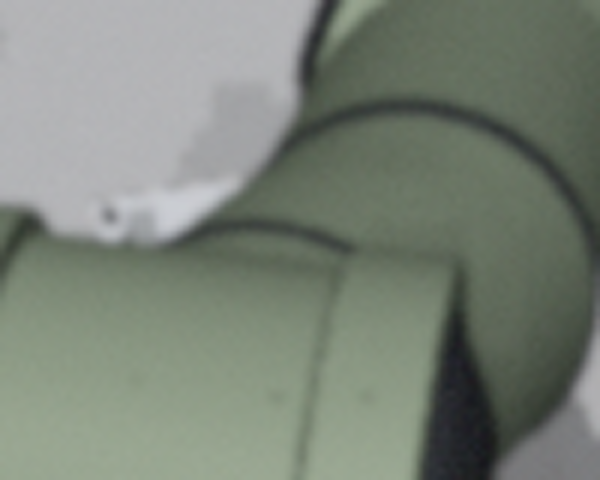

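The pin is through both bores with no force. I estimate the tip stands out about 7 mm, so add 3 mm and check it in the picture.

```bash
python3 -m crank '[{"offset":[1,0,0],"delta_rot":[0,0,0],"jaw":-1},{"offset":[2,0,0],"delta_rot":[0,0,0],"jaw":-1},{"offset":[3,0,0],"delta_rot":[0,0,0],"jaw":-1},{"offset":[3,0,0],"delta_rot":[0,0,0],"jaw":-1},{"offset":[3,0,0],"delta_rot":[0,0,0],"jaw":-1}]'
python3 goal.py 509 -225 65.3 10.3
python3 - <<'E'
from h import *
s=cam("scene");
a=cv2.resize(s["pixels"][220:270,295:370],None,fx=10,fy=10,interpolation=cv2.INTER_CUBIC)
cv2.imwrite("pics/s22.png",a)
p=manip.sense()["tool_pos"]
th=np.radians(10.3);d=np.array([-np.sin(th),np.cos(th),0]);c=np.array([472.5,-27,84.])
f=lambda q:((proj(s,q)-[295,220]+.5)*10-.5).round(1)
n=np.array([d[1],-d[0],0])
print("tip pred",f(p+[0,0,18.7]+134*d),f(p+[0,0,18.7]+130*d),"tip yf",(p-c)@d+134)
print("far lug outer top corner (-x)",f(c+47*d-17*n+[0,0,14]),"inner",f(c+35*d-17*n+[0,0,14]))
print("far bore inner mouth",f(c+35*d),"outer",f(c+47*d),"shoulder",f(p+[0,0,18.7]+22*d),"near mouth",f(c-47*d),"near lug outer top corners",f(c-47*d-17*n+[0,0,14]),f(c-47*d+17*n+[0,0,14]))
print("d px/mm along pin at tip",f(c+58*d)-f(c+57*d))
E
```

```text
clock: 22.45
tool_pos: [486.6, -104.2, 64.8]
orientation: [2.013, 2.412, -0.0]
contact_force: [-0.5, 0.3, -0.6]
gripper_width: 0.156
pos [ 486.6 -104.2   64.8] jaw 10.3 t 22.45 F [-0.5  0.3 -0.6] w 0.156
offset [-122.9    0.4   -0.5] rot [-0.  0.  0.]
tip pred [176.2 196. ] [190.7 202.6] tip yf 55.49770565604079
far lug outer top corner (-x) [153.7 180.3] inner [198.  200.5]
far bore inner mouth [250.9 228. ] outer [207. 208.] shoulder [602.1 389.9] near mouth [564.3 370.6] near lug outer top corners [514.4 344.3] [619.9 277.7]
d px/mm along pin at tip [-3.6 -1.7]
```

View pics/s22.png

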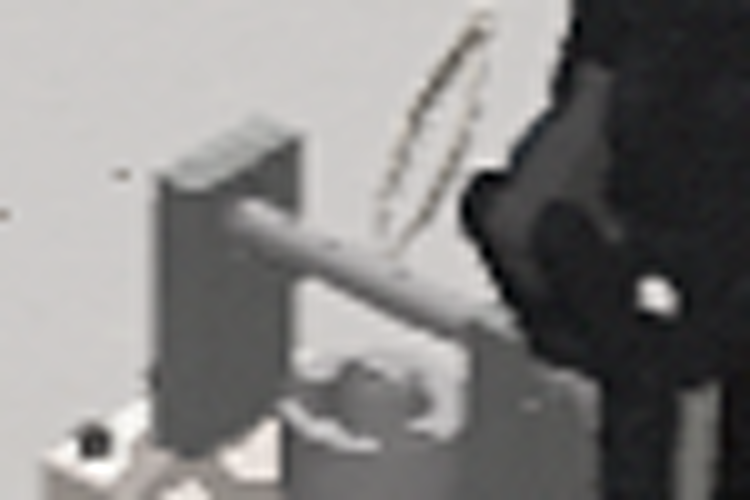

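The far lug hides the tip. I'll work out the pin's reach from the earlier views of the tip, where it was visible beside the fixture.

```bash
python3 - <<'E'
from h import *
s=cam("scene")
def L(tcp,jaw,pt,off,k):
    th=np.radians(jaw);d=np.array([-np.sin(th),np.cos(th),0]);g=np.array(tcp)+[0,0,18.7]
    o,r=ray(s,*(((np.array(pt)+.5)/k-.5)+off))
    x=np.linalg.lstsq(np.c_[d,-r],o-g,rcond=None)[0]
    return x[0].round(1),np.linalg.norm(g+x[0]*d-o-x[1]*r).round(1)
print("s14",L([521.5,-328.9,121.3],21,(168,254),[370,220],6))
print("s16",L([509.6,-224.3,66.3],10.3,(232,235),[330,230],8))
print("s17",L([505.6,-208.5,64.9],10.3,(272,258),[330,235],12))
print("s19",L([495.7,-154.2,64.8],10.3,(279,205),[300,225],9))
print("s20",L([491.0,-128.3,64.8],10.3,(190,157),[300,225],9))
# fixture y along axis, from scene0 lug corners (z=98) picks in sf (7x, 290,225)
th=np.radians(10.3);d=np.array([-np.sin(th),np.cos(th),0]);n=np.array([d[1],-d[0],0]);c=np.array([472.5,-27,98])
for nm,p in (("far outer -x",(143,90)),("far outer +x",(217,48)),("far inner +x",(245,62)),("far inner -x",(178,99)),("near outer -x",(395,198)),("near outer +x",(464,157)),("near inner -x",(362,188))):
    q=plane(s,*back(p) if 0 else (((np.array(p)+.5)/7-.5)+[290,225]),98)-c
    print(nm,"xf",(q@n).round(1),"yf",(q@d).round(1))
E
```

```text
s14 (np.float64(135.2), np.float64(0.6))
s16 (np.float64(136.1), np.float64(0.5))
s17 (np.float64(135.7), np.float64(2.3))
s19 (np.float64(135.2), np.float64(0.3))
s20 (np.float64(136.3), np.float64(1.9))
far outer -x xf -16.4 yf 47.3
far outer +x xf 17.1 yf 47.4
far inner +x xf 16.3 yf 35.9
far inner -x xf -13.4 yf 36.3
near outer -x xf -13.7 yf -44.4
near outer +x xf 17.0 yf -45.2
near inner -x xf -15.8 yf -34.2
```

The scene views put the tip 135.5 mm ahead of the grasp, so it now stands out about 9–10 mm, with the shoulder about 8–9 mm off the near lug. Add a last 0.5 mm and settle.

```bash
python3 -m crank '[{"offset":[0.5,0,0],"delta_rot":[0,0,0],"jaw":-1},{"offset":[0.5,0,0],"delta_rot":[0,0,0],"jaw":-1},{"offset":[0.5,0,0],"delta_rot":[0,0,0],"jaw":-1},{"offset":[0.5,0,0],"delta_rot":[0,0,0],"jaw":-1},{"offset":[0.5,0,0],"delta_rot":[0,0,0],"jaw":-1},{"offset":[0.5,0,0],"delta_rot":[0,0,0],"jaw":-1}]'
python3 - <<'E'
from h import *
x=manip.sense();print(x["tool_pos"].round(1),x["contact_force"].round(1),x["moment"].round(2),abs(x["qvel"]).max().round(4),x["gripper_width"])
s=cam("scene");crop(s,285,210,395,300,7,"s23.png")
E
```

```text
clock: 23.15
tool_pos: [486.5, -103.8, 64.8]
orientation: [2.013, 2.412, -0.0]
contact_force: [1.0, 0.1, -0.2]
gripper_width: 0.158
[ 486.5 -103.8   64.8] [ 1.   0.1 -0.2] [0.04 0.01 0.02] 0.0013 0.15830582003771557
```

View pics/s23.png

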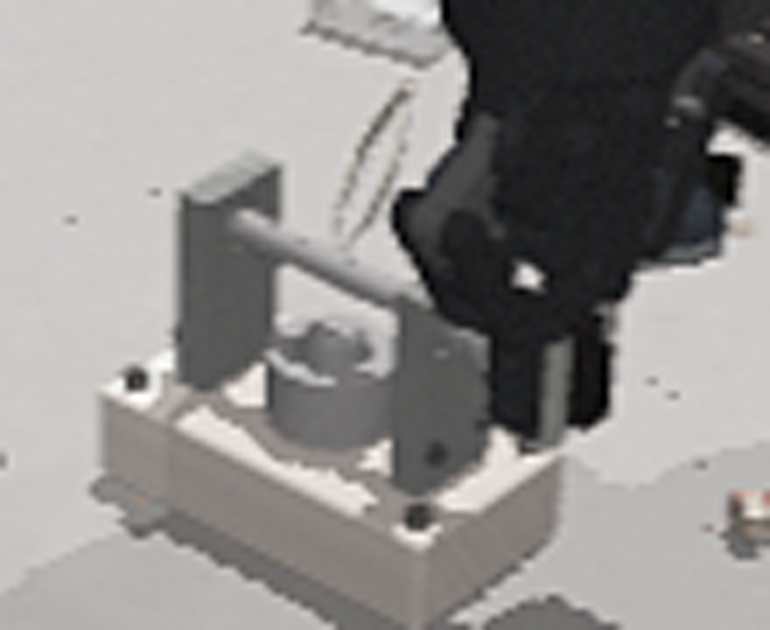

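The scene shows the pin spanning both lugs, entering the far bore at about (318,241), with the ring flat below it. Force and motion are both about zero, so I'm handing in.

```bash
python3 -c "
from plant import close_job
print(close_job())"
```

```text
the job is handed in; nothing more can be done
None
```

The job is handed in: the ring is on the spindle, and the pin is through both lugs, still held by the grip. I could not see the tip on the far side, so the length standing out is an estimate.

- **Ring:** I lowered it over the spindle while still holding it. It met the base at a tool height of 34.4 mm, where 34.5 was expected, pressing with about 12 N. I eased off, let go, and a picture showed it lying flat.
- **Pin:** I took it from its rest by the black grip and threaded it in from the fixture's -y side, through both bores above the ring. I felt no resistance.
- **Last readings:** the force was about 1 N and the moments below 0.05 N m. The joints were still, the pin was gripped at 50 N, and the clock read about 23 s of the 64.
- **Tip:** I estimate it stands out 9.5–10 mm, give or take about 1.5 mm. The far lug hid it in the scene view and the arm blocked the top view, so this comes from earlier views of the tip and the tool's travel.
- **Disagreement:** the two cameras differed by 2–3 mm in places, and heights measured across them came out between 1 mm low and 3 mm high.

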